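# Winter kit away: scrapers registered in the cubby, wiper arms on the saddles

### The job

Put the winter kit away: slide the low acrylic door fully open, then push the grey scraper fully home into the cubby's left back corner and the orange one into its right back corner, so that each sits flat and square against both its stops, and slide the door fully shut again. Lay every wiper arm level in a saddle of the green rack, one per saddle, rubber edge down and roughly centred, and leave the jug, mug and funnel where they are.

Things in the scene. Friction and masses are not known exactly. Their poses are not given: they have to be found in the camera images.
- cubby: fixed open cubby, no roof or floor: three stops 26 high, 8 thick; front (-x, to the robot) open. Origin on the shelf midway between the side stops; x to the back, y to the left seen from the robot. Inner faces: plywood back stop x = +45 mm, grey left stop y = +125, orange right stop y = -125, shut door x = -43; side stops span x -45 to +53
- door (a joint): clear acrylic door, 250 wide, 6 thick, 36 high, upright across the cubby's open front, sliding along the cubby's y: 0 = shut, 0.25 m = fully open (moved to +y); hard stop at both ends. Needs about 2 N, stays where left. Starts 0 to 70 mm open
- door_tab (a point): point on the blue tab that stands on the door's top edge near its right end: 24 long (cubby y), 12 thick (x), rising from 36 to 68 mm above the shelf, this point at 56; moves with the door, at x -46, y (-105 + door travel) mm in the cubby's frame
- grey_scraper: grey plastic ice scraper: flat slab 80 (own x) by 110 (y) by 14 high; on top a centred upright grip rib 60 long (x), 14 thick (y), from 14 to 34 mm high; about 120 g; origin at the centre of its underside, z up. Goes in the cubby's left back corner, rib front to back, either end forward; home = origin at x +5, y +70 mm in the cubby's frame
- orange_scraper: orange plastic ice scraper: flat slab 80 (own x) by 110 (y) by 14 high; on top a centred upright grip rib 60 long (x), 14 thick (y), from 14 to 34 mm high; about 120 g; origin at the centre of its underside, z up. Goes in the cubby's right back corner, rib front to back, either end forward; home = origin at x +5, y -70 mm in the cubby's frame
- rack: fixed green rack: base 130 (own x) by 180 (y) by 6; two combs 12 thick at x = +-45 mm, each with three flat-bottomed saddles at y = -48, 0, +48, 22 wide, rounded mouths, bottoms 40 mm above the shelf, teeth 63 high. Arms lie along its x (either way) across both combs, origin then 40 mm up, near x = 0. Origin centre of underside
- wiper_1: black wiper arm, rubber edge underneath: bar 200 long (own x), 16 wide (y), 14 high, with a knuckle 24 wide, 30 long, 14 high at its +x end; 120 g; lies rubber edge down; origin mid-underside, z up. Two or three arms are present; an absent one reads None
- wiper_2: black wiper arm, rubber edge underneath: bar 200 long (own x), 16 wide (y), 14 high, with a knuckle 24 wide, 30 long, 14 high at its +x end; 120 g; lies rubber edge down; origin mid-underside, z up. Two or three arms are present; an absent one reads None
- wiper_3: black wiper arm, rubber edge underneath: bar 200 long (own x), 16 wide (y), 14 high, with a knuckle 24 wide, 30 long, 14 high at its +x end; 120 g; lies rubber edge down; origin mid-underside, z up. Two or three arms are present; an absent one reads None
- jug: closed blue washer jug, 100 by 150 by about 205 high, 1.8 kg; bystander; origin at the centre of its underside
- mug: white ceramic mug, 80 across, 90 high; bystander; origin at the centre of its underside
- funnel: aluminium funnel standing mouth down, 110 across, 120 high; bystander; origin at the centre of its underside
Things that resemble listed ones, but are neither listed nor needed, are in the scene too. Of the things shaped like the orange_scraper, the orange one is meant.

How it is judged:
On the way, in this order (a step that is already met when the one before it is completed fails the run):
1. the door is slid fully open (over 235 mm) (value of joint door above 0.235 m), for 0.2 s.
2. both scrapers are home in their corners (within 4 mm of both stops, square within 2 degrees, flat on the shelf) (x of grey_scraper in the frame of cubby between 0.001 and 0.009 m and y of grey_scraper in the frame of cubby between 0.066 and 0.074 m and z of grey_scraper in the frame of cubby between -0.003 and 0.004 m and angle between the x axis of each of grey_scraper, orange_scraper and the x axis of cubby, either way round below 0.035 rad and x of orange_scraper in the frame of cubby between 0.001 and 0.009 m and y of orange_scraper in the frame of cubby between -0.074 and -0.066 m and z of orange_scraper in the frame of cubby between -0.003 and 0.004 m), for 0.2 s.
At the end, for the whole second after the job is handed in: scrapers home in their corners within 4 mm of both stops and square within 2 degrees; every wiper arm present in a saddle, rubber edge down, level within 3 degrees, within 25 mm of centred; door shut within 10 mm; all released and at rest (all of step 2 and z of wiper_1 in the frame of rack between 0.036 and 0.044 m and x of wiper_1 in the frame of rack between -0.025 and 0.025 m and y of wiper_1 in the frame of rack between -0.056 and 0.056 m and angle between the x axis of each of wiper_1, wiper_2, wiper_3 and the x axis of rack, either way round below 0.1 rad and angle between wiper_1's own x axis and vertical between 1.52 and 1.62 rad and angle between each of wiper_1, wiper_2, wiper_3's own z axis and vertical below 0.12 rad and linear speed of each of wiper_1, wiper_2, wiper_3, grey_scraper, orange_scraper below 0.02 m/s and z of wiper_2 in the frame of rack between 0.036 and 0.044 m and x of wiper_2 in the frame of rack between -0.025 and 0.025 m and y of wiper_2 in the frame of rack between -0.056 and 0.056 m and angle between wiper_2's own x axis and vertical between 1.52 and 1.62 rad and z of wiper_3 in the frame of rack between 0.036 and 0.044 m and x of wiper_3 in the frame of rack between -0.025 and 0.025 m and y of wiper_3 in the frame of rack between -0.056 and 0.056 m and angle between wiper_3's own x axis and vertical between 1.52 and 1.62 rad and value of joint door below 0.01 m); the robot touches nothing.
It fails at once if the jug is shifted more than 30 mm or tipped (distance of jug from where it was at the start of the episode above 0.03 m or angle between jug's own z axis and vertical above 0.4 rad).
It fails at once if the mug is shifted more than 30 mm or tipped (distance of mug from where it was at the start of the episode above 0.03 m or angle between mug's own z axis and vertical above 0.4 rad).
It fails at once if the funnel is shifted more than 30 mm or tipped (distance of funnel from where it was at the start of the episode above 0.03 m or angle between funnel's own z axis and vertical above 0.4 rad).
Of wiper_1, wiper_2, wiper_3 only 2 to 3 are there at a start; the rules pass over those that are not, and their reading is None.
At some moment in a run one of grey_scraper, orange_scraper, wiper_1, wiper_2, wiper_3 may be knocked a few centimetres aside while the robot is not near it.
Once in a run the grip may slacken for a moment while it holds something.
It also fails if it takes over 208 s, if anything falls off the work surface, if the arm or the gripper's body presses on something with over 40 N, if the wrist force passes 120 N, or if a joint passes its speed limit or range.

### The arm

A 6-joint arm with a two-finger parallel gripper is mounted at the origin on the work surface. World frame = base frame: x ahead of the robot, y to its left, z up, the work surface at z = 0. Lengths are in m, angles in rad, forces in N, time in s.
With the tool pointing down it reaches from about 0.3 to 0.775 m from the base axis. Payload 14.6 kg.
Tool frame: the origin (TCP) lies between the finger pads; the fingertips stand 14 mm ahead of it and the grasp point (between the pads) lies 5 mm behind it; z points along the fingers, y is the direction in which the jaws open and shut (so a half turn about z gives the same grasp; the last joint's range is limited). The gripper opens to 85 mm and grips with 20 to 120 N. Pads are 22 mm wide; open, the fingers measure 114 mm over their backs; the gripper's body (76 mm by 85 mm) begins 54 mm behind the grasp point. The pads swing forward as they close: fully open they stand 13 mm farther back than shut.
Start: joints at [-1.344, 0.3, 1.521, -0, 1.321, -0.067], TCP at [0.159, -0.526, 0.245] pointing down, gripper open.
Joint ranges: [-3.03, 3.03], [-0.79, 2.21], [0.23, 2.52], [-1.04, 4.18], [0, 3.07], [-2.55, 2.55]. Speed limits (rad/s): [2.22, 2.22, 2.57, 3.14, 3.14, 3.14].

### API

Orientations are given as a rotation vector (axis times angle).
In Python, from rig import robot gives the robot as it stands.
- The arm moves only by the tool send_rows, never from a script. Its argument "increments" is text: rows parted by semicolons, each of 5 numbers parted by spaces: the closure, from 0 (fully open) to 1 (shut), then the shift along the tool's x, y, z in mm, then the turn about the tool's z in degrees. A call has 1 to 8 rows; each row is the pose to reach, as a shift and turn from the pose measured when the call began, along the tool's axes at that moment; what a row does not reach only later rows make up. A row lasts 1/10 s, in which the tool goes at most 50 mm and 8.59 degrees, less where a joint would pass 70% of its speed; a pose out of reach is approached as far as the arm can. A call with a gripper value outside its range is refused whole. The fingers move at their own pace and stop on an object; "squeeze" is the grip in N (left out, the last holds). Time passes only in rows, so rows that repeat a pose let the fingers close. It gives the time, the measured TCP pose, the force and the opening at its end, in the units of the state.
- robot.state(): the state, without advancing time (a new reading comes with each control period).
- robot.grab_frame(name): name is "scene" or "top"; returns (picture, depth): 420x560x3 uint8, red, green, blue; 420x560 float32, m along the optical axis (not along the pixel's ray), 0 where there is no reading.
- robot.camera_params(name): a dict with "fovy" (degrees; the focal length in pixels is half the picture's height over the tangent of half this angle, whatever the lens; pixels are square), "cx", "cy" (the principal point, pixels), "dist_coeffs" ([k1, k2, p1, p2, k3] as OpenCV has them; the pictures are not rectified), "R" (3x3) and "t" (3): a world point X has camera coordinates R X + t. Camera axes: x right, y down, z forward; pixel columns grow to the right and rows downward; lengths in m; the calibration is good to about 2 mm. A picture is of the moment at which its call begins. camera_params takes no time and is no camera call.
- robot.close_job(): hands the job in, once; it reports no verdict.
The state is a dict: "time_s": time; "qpos": joint angles; "qvel": joint speeds; "tau": joint torques, N m; "tool_pos": TCP position; "tcp_rot": TCP orientation; "wrist_force": force on the tool from outside, world axes, zero at the start; "torque": the same for the moment, N m; "finger_gap": finger opening in m.
Only numpy, scipy, OpenCV 4.12 (cv2) and the standard library are available. Lean on these libraries where they do the work, as an engineer would, in place of code of your own. Each camera call takes 0.05 s, during which the arm holds its last target.

## Working session

There is one attempt and no reset: what is moved stays moved. The work goes in short steps, Python scripts to look and compute and a tool call to move; the robot and the scene stay as the last step left them, time stands still between calls to the robot, and variables do not carry over. Pictures are saved under pics/ and viewed, and the job is handed in when it is done.

Besides the shell and the picture viewer there is one more tool, called after "Request:" by a JSON object that holds its "method" and its "body". send_rows: Moves the arm, as the interface text tells. Its arguments: {"type":"object","properties":{"increments":{"type":"string"},"squeeze":{"type":"number"}},"required":["increments"]}

```bash
ls; mkdir -p pics
python3 - <<'E'
from rig import robot
import cv2
print(robot.state())
for n in("scene","top"):
    p,d=robot.grab_frame(n); cv2.imwrite(f"pics/{n}0.png",p[:,:,::-1]); 
    import numpy as np; np.save(f"{n}0.npy",d); print(n,robot.camera_params(n))
E
```

```text
pics
{'time_s': 0.0, 'qpos': array([-1.34359811e+00,  3.00502907e-01,  1.52156842e+00, -1.44438835e-05,
        1.32070945e+00, -6.66328147e-02]), 'qvel': array([ 0.00033682, -0.00049061, -0.0008163 , -0.0003691 ,  0.0002721 ,
       -0.00023925]), 'tau': array([ 4.54837122e-03, -5.43499374e+01, -3.61790335e+01,  1.25786773e-04,
        4.12398236e-03, -1.93426740e-05]), 'tool_pos': array([ 0.15922018, -0.52622588,  0.24470921]), 'tcp_rot': array([-3.10657800e+00, -4.59722507e-01,  1.71514483e-04]), 'wrist_force': array([-0.63391558, -0.08510165,  0.09913718]), 'torque': array([-0.04215297,  0.00066337,  0.01511129]), 'finger_gap': 0.08560821075162267}
scene {'fovy': 54.54411666504616, 'cx': 283.6965692323358, 'cy': 210.1694239114019, 'dist_coeffs': array([0.01210473, 0.        , 0.        , 0.        , 0.        ]), 'R': array([[-0.65356508,  0.75682818, -0.00798684],
       [ 0.48108739,  0.40725418, -0.77633688],
       [-0.58430096, -0.51122905, -0.6302676 ]]), 't': array([ 0.31173263, -0.16153241,  1.5656057 ])}
top {'fovy': 45.49558528256237, 'cx': 275.7473926394465, 'cy': 207.954516080153, 'dist_coeffs': array([-0.16625326,  0.        ,  0.        ,  0.        ,  0.        ]), 'R': array([[-0.00655338, -0.99993431,  0.00940343],
       [-0.99161579,  0.00528468, -0.12911308],
       [ 0.12905491, -0.01017072, -0.99158529]]), 't': array([-0.02959908,  0.45959201,  1.71055129])}
```

View pics/scene0.png

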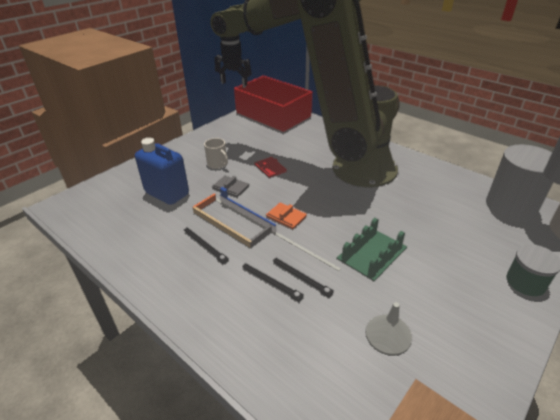

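View pics/top0.png

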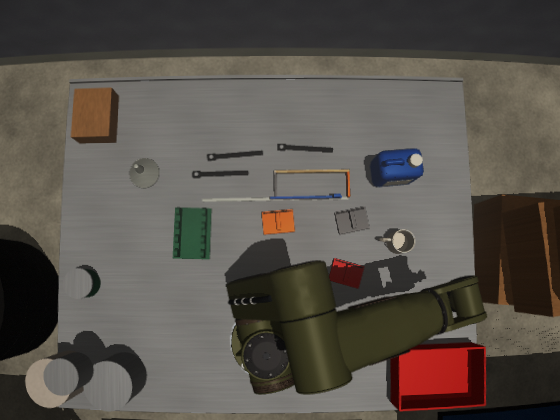

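The top view shows three wipers (235,155), (305,148), (220,173) and two scrapers, orange (278,221) and grey (352,220). There is a red decoy at (347,272). The cubby's front is at row ~197, with the rack at (192,233). Next I'll enlarge it.

```bash
cat > h.py <<'E'
import numpy as np, cv2
from rig import robot
def cam(n):
    c=robot.camera_params(n); f=210/np.tan(np.radians(c["fovy"])/2)
    K=np.array([[f,0,c["cx"]],[0,f,c["cy"]],[0,0,1]]); return K,np.array(c["dist_coeffs"]),np.array(c["R"]),np.array(c["t"])
def px2w(n,pts,z):
    K,D,R,t=cam(n); u=cv2.undistortPoints(np.array(pts,float).reshape(-1,1,2),K,D).reshape(-1,2)
    r=np.c_[u,np.ones(len(u))]@R; o=-R.T@t; z=np.broadcast_to(z,len(u))
    return o+r*((z-o[2])/r[:,2])[:,None]
def w2px(n,X):
    K,D,R,t=cam(n); return cv2.projectPoints(np.array(X,float).reshape(-1,1,3),cv2.Rodrigues(R)[0],t,K,D)[0].reshape(-1,2)
def snap(n,tag):
    p,d=robot.grab_frame(n); cv2.imwrite(f"pics/{tag}.png",p[:,:,::-1]); np.save(f"{tag}.npy",d); return p,d
def crop(tag,x0,y0,w,h,s,out,grid=10):
    im=cv2.imread(f"pics/{tag}.png")[y0:y0+h,x0:x0+w]; im=cv2.resize(im,None,fx=s,fy=s,interpolation=cv2.INTER_CUBIC)
    for x in range((-x0)%grid,w,grid):
        cv2.line(im,(x*s,0),(x*s,4),(0,255,255),1)
        if (x+x0)%(2*grid)==0: cv2.putText(im,str(x+x0),(x*s,14),0,.35,(0,255,255),1)
    for y in range((-y0)%grid,h,grid):
        cv2.line(im,(0,y*s),(4,y*s),(0,255,255),1); cv2.putText(im,str(y+y0),(5,y*s+4),0,.35,(0,255,255),1)
    cv2.imwrite(f"pics/{out}.png",im)
E
python3 - <<'E'
from h import *
crop("top0",160,135,130,100,6,"c1"); crop("top0",255,135,125,100,6,"c2"); crop("top0",320,190,110,100,6,"c3"); crop("scene0",180,140,160,120,5,"c4")
E
```

```text
(no output)
```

View pics/c1.png

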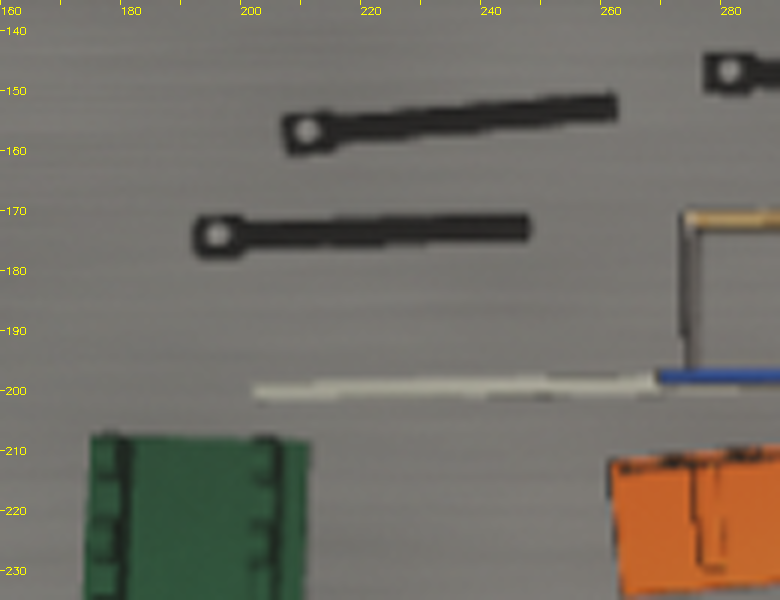

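View pics/c2.png

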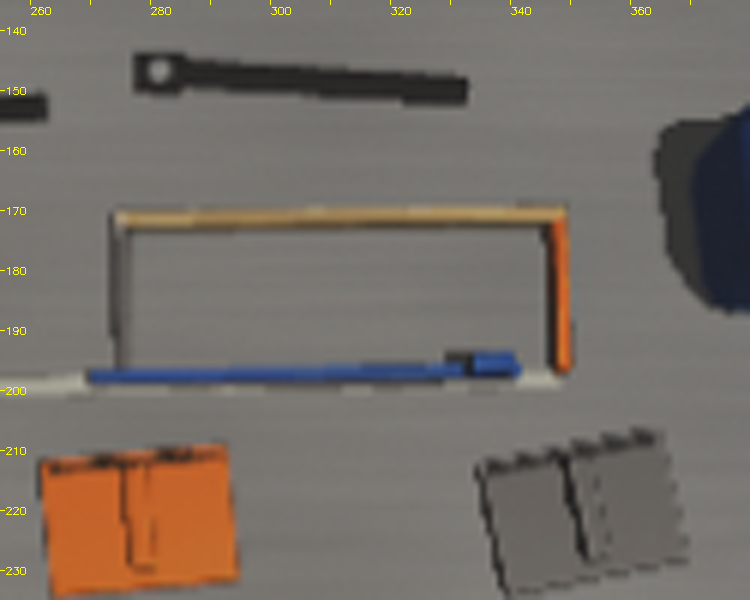

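View pics/c3.png

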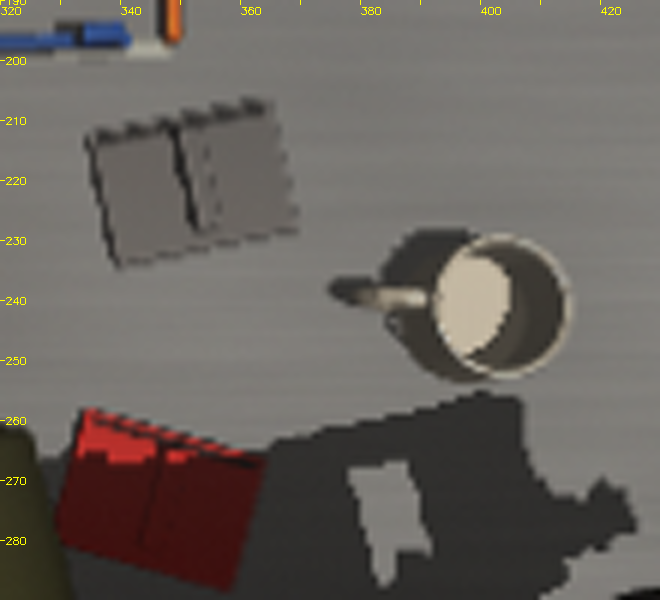

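View pics/c4.png

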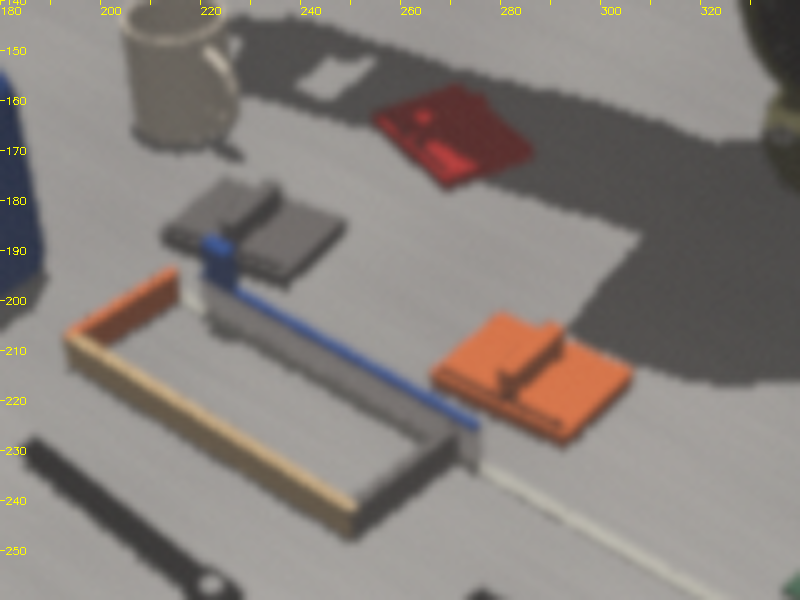

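Run:
```python
from h import *
crop("top0",165,200,60,70,10,"c5",5); crop("scene0",330,210,90,70,8,"c6",5); crop("scene0",170,215,175,90,4,"c7"); crop("top0",255,200,120,40,6,"c8",5)
```

```text
(no output)
```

View pics/c5.png

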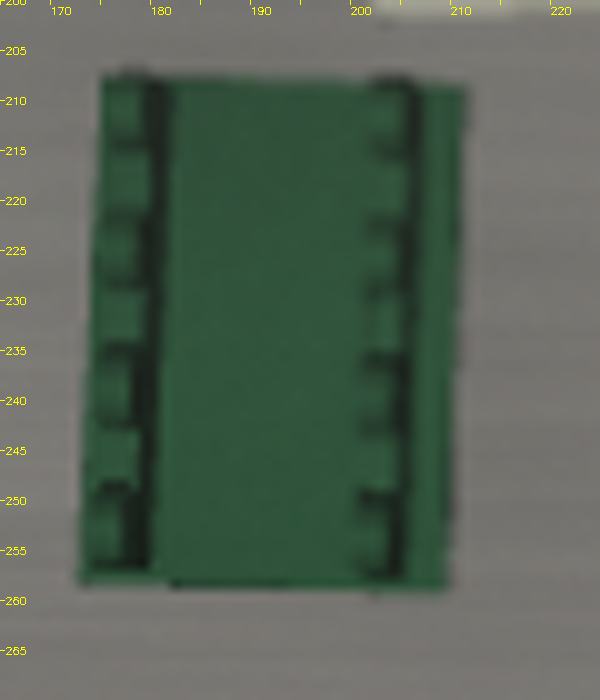

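View pics/c6.png

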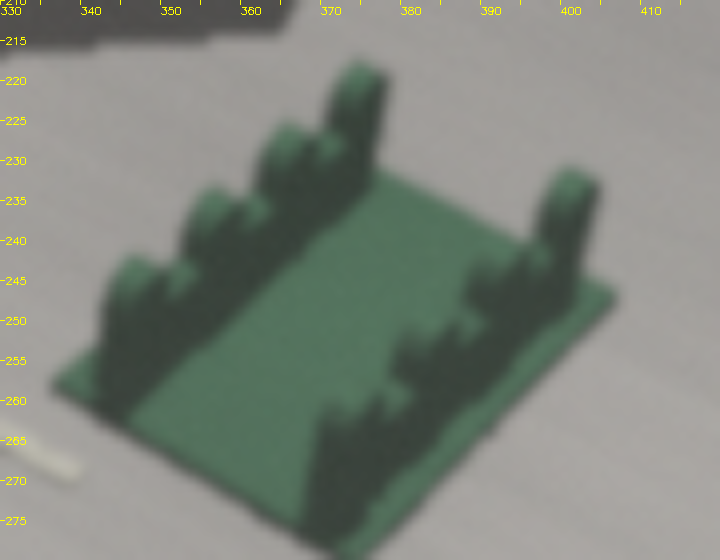

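View pics/c7.png

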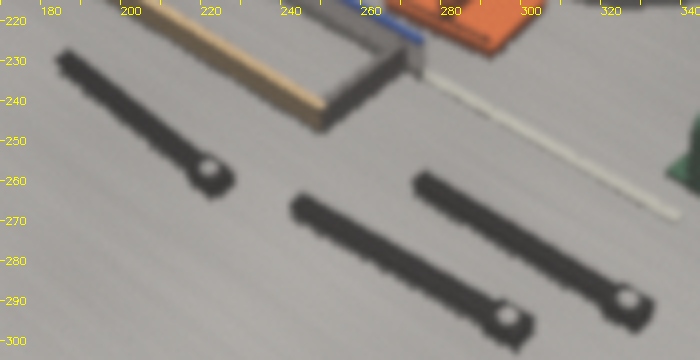

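```bash
cat > fit.py <<'E'
from h import *
from scipy.optimize import least_squares
def sc(p,o,s): return [( (a+.5)/s-.5+o[0],(b+.5)/s-.5+o[1]) for a,b in p]
def place(q,L): # q: x,y,yaw ; L nx3 mm
    L=np.array(L,float)/1000; c,s=np.cos(q[2]),np.sin(q[2])
    return np.c_[q[0]+c*L[:,0]-s*L[:,1],q[1]+s*L[:,0]+c*L[:,1],L[:,2]]
def fit(q0,obs): # obs: list of (cam,local pts,px)
    r=lambda q:np.concatenate([(w2px(n,place(q,L))-np.array(p)).ravel() for n,L,p in obs])
    s=least_squares(r,q0); return s.x,s.fun.reshape(-1,2)
E
cat > m1.py <<'E'
from fit import *
np.set_printoptions(precision=4,suppress=True)
def go(name,q0,obs):
    for k in ([0],[1],[0,1]):
        if max(k)<len(obs):
            q,r=fit(q0,[obs[i] for i in k]); print(name,k,q,np.degrees(q[2]),"rms",np.sqrt((r**2).mean()))
    if len(obs)>1: print(r.round(1).tolist())
    return q
go("rack",[.4,.3,-1.57],[("top",[(-65,90,6),(65,90,6),(65,-90,6),(-65,-90,6)],sc([(100,78),(467,85),(450,592),(77,585)],(165,200),10)),
 ("scene",[(65,90,6),(-65,-90,6)],sc([(52,384),(617,297)],(330,210),8))])
go("cubby",[.5,-.1,0],[("top",[(53,133,26),(53,-133,26),(-45,-133,26),(45,125,26),(45,-125,26)],sc([(110,212),(567,206),(571,373),(125,228),(547,222)],(255,135),6)),
 ("scene",[(53,-133,26),(53,133,26),(-45,-133,26)],sc([(66,338),(350,510),(178,270)],(180,140),5))])
for n,px in (("A",[(617,107),(285,135)]),("B",[(530,228),(195,237)])):
    w=px2w("top",sc(px,(160,135),6),.014); print(n,w,np.linalg.norm(w[0]-w[1]))
w=px2w("top",sc([(467,91),(135,73)],(255,135),6),.014); print("C",w,np.linalg.norm(w[0]-w[1]))
for n,px in (("A",[(300,205),(527,335)]),("B",[(422,182),(648,317)]),("C",[(68,57),(228,188)])):
    w=px2w("scene",sc(px,(170,215),4),.014); print(n,w,np.linalg.norm(w[0]-w[1]))
for n,px in (("orange",[(38,460),(226,444),(240,578),(52,598)]),("grey",[(475,468),(660,432),(688,560),(508,600)])):
    w=px2w("top",sc(px,(255,135),6),.014); print(n,w[:,:2].tolist(),w.mean(0),np.linalg.norm(w-np.roll(w,-1,0),axis=1))
    q,r=fit([*w.mean(0)[:2],0],[("top",[(40,55,14),(40,-55,14),(-40,-55,14),(-40,55,14)],sc(px,(255,135),6))]); print(q,np.degrees(q[2]),r.round(1).tolist())
w=px2w("top",sc([(86,376),(520,370)],(255,135),6),.036); print("door",w)
print("tab top",px2w("top",sc([(472,360),(518,360)],(255,135),6),.068))
for n,z,px in(("mug",.09,[(404,240)]),("jug",.2,[(397,167)]),("funnel",.0,[(145,174)])): print(n,px2w("top",px,z))
E
python3 m1.py
```

```text
rack [0] [ 0.3757  0.2629 -1.5961] -91.44849766645707 rms 0.18596370908246873
rack [1] [ 0.3811  0.2617 -1.6003] -91.68953422634074 rms 0.2167762184214464
rack [0, 1] [ 0.3773  0.2621 -1.5967] -91.48553049030669 rms 0.5485234761529432
[[0.3, -0.7], [0.1, -0.6], [0.0, -0.2], [0.5, -0.4], [0.6, -0.5], [0.9, -0.9]]
cubby [0] [ 0.5425 -0.158   0.0107] 0.6152122072844071 rms 0.3433493343533296
cubby [1] [ 0.5467 -0.1589  0.0004] 0.023231097091915908 rms 0.5851090692143831
cubby [0, 1] [ 0.5441 -0.1586  0.0071] 0.4087892421512398 rms 0.6213244768356354
[[0.6, -0.3], [-0.5, -0.0], [-0.2, -0.5], [0.4, -0.8], [0.7, -0.5], [0.3, -0.8], [1.5, 0.4], [0.0, -0.8]]
A [[0.6614 0.0137 0.014 ]
 [0.6458 0.2112 0.014 ]] 0.19813781420120236
B [[0.5884 0.0653 0.014 ]
 [0.5844 0.2639 0.014 ]] 0.1986769216980649
C [[ 0.6706 -0.2368  0.014 ]
 [ 0.682  -0.0387  0.014 ]] 0.198425252455208
A [[0.6696 0.0201 0.014 ]
 [0.6551 0.2149 0.014 ]] 0.19535219482578775
B [[0.5968 0.0711 0.014 ]
 [0.5918 0.2663 0.014 ]] 0.19525868623515633
C [[ 0.6758 -0.2308  0.014 ]
 [ 0.6913 -0.031   0.014 ]] 0.2004253462774651
orange 
[... 188 characters left out ...]
-0.0392  0.014 ] [0.1103 0.079  0.1099 0.0812]
[ 0.4147 -0.0392  0.092 ] 5.27074832353717 [[0.1, 0.2], [-0.0, -0.2], [-0.0, 0.1], [-0.1, -0.1]]
grey [[0.4439893797222189, -0.23625562724678303], [0.46469437691451154, -0.34639751677346015], [0.3889371331902882, -0.36086193853910165], [0.36636009972153666, -0.25403117001691533]] [ 0.416  -0.2994  0.014 ] [0.1121 0.0771 0.1092 0.0796]
[ 0.416  -0.2994  0.2003] 11.475717757420218 [[0.4, -0.1], [-0.3, -0.4], [0.1, 0.3], [-0.2, 0.1]]
door [[ 0.4962 -0.0088  0.036 ]
 [ 0.4986 -0.261   0.036 ]]
tab top [[ 0.4995 -0.229   0.068 ]
 [ 0.4994 -0.2554  0.068 ]]
mug [[ 0.3402 -0.4638  0.09  ]]
jug [[ 0.5678 -0.4207  0.2   ]]
funnel [[0.5892 0.4376 0.    ]]
```

```bash
cat > go.py <<'E'
import sys,numpy as np
from rig import robot
from scipy.spatial.transform import Rotation as Ro
def plan(xyz,yaw=None,mod=180):
    """yaw: desired world direction (deg) of tool y (jaw axis), mod 180"""
    s=robot.state(); R=Ro.from_rotvec(s["tcp_rot"]).as_matrix(); d=R.T@(np.array(xyz)-s["tool_pos"])*1000
    cur=np.degrees(np.arctan2(R[1,1],R[0,1])); t=0
    if yaw is not None: t=-((yaw-cur+90)%180-90)
    print("t=%.2f tcp"%s["time_s"],s["tool_pos"].round(4),"jaw yaw %.2f"%cur,"tilt",R[:,2].round(4),"gap %.4f"%s["finger_gap"],"F",s["wrist_force"].round(2),"q6 %.2f"%s["qpos"][5])
    print("inc mm",d.round(1),"turn",round(t,2))
if __name__=="__main__":
    a=list(map(float,sys.argv[1:])); plan(a[:3],a[3] if len(a)>3 else None)
E
python3 go.py 0.497 -0.285 0.2 90.5
python3 - <<'E'
from h import *
print(px2w("top",[(371,150),(373,180),(385,186),(424,178)],[.0,.1,.0,.1]))
E
```

```text
t=0.10 tcp [ 0.1592 -0.5262  0.2448] jaw yaw -73.17 tilt [-2.e-04  1.e-03 -1.e+00] gap 0.0854 F [ 0.08 -0.04 -0.18] q6 -0.07
inc mm [ 393.2 -133.1   45. ] turn 16.33
[[ 0.67343    -0.37951252  0.        ]
 [ 0.54404522 -0.36175707  0.1       ]
 [ 0.5407668  -0.42575683  0.        ]
 [ 0.55100707 -0.53990004  0.1       ]]
```

Request:
{"method": "send_rows", "body": {"increments": "1 393 -133 0 16.3; 1 393 -133 0 16.3; 1 393 -133 0 16.3; 1 393 -133 0 16.3; 1 393 -133 0 16.3; 1 393 -133 0 16.3; 1 393 -133 0 16.3; 1 393 -133 0 16.3"}}

```text
time_s: 0.9
tool_pos: [0.4805, -0.2963, 0.2448]
tcp_rot: [-3.14, -0.015, 0.001]
wrist_force: [0.3, -0.6, -0.8]
finger_gap: -0.0001
```

Request:
{"method": "send_rows", "body": {"increments": "1 50 -20 0 0; 1 50 -20 0 0"}}

```text
time_s: 1.1
tool_pos: [0.5336, -0.2728, 0.2438]
tcp_rot: [-3.139, -0.021, 0.002]
wrist_force: [-0.9, -0.7, -0.8]
finger_gap: 0.0
```

```bash
python3 go.py 0.495 -0.285 0.062 90.5
```

```text
t=1.10 tcp [ 0.5336 -0.2728  0.2438] jaw yaw -89.23 tilt [-0.001   0.0022 -1.    ] gap 0.0000 F [-0.88 -0.71 -0.78] q6 1.02
inc mm [-38.6  12.1 181.8] turn 0.27
```

Request:
{"method": "send_rows", "body": {"increments": "1 -38.6 12 0 0.3; 1 -38.6 12 40 0.3; 1 -38.6 12 90 0.3; 1 -38.6 12 135 0.3; 1 -38.6 12 182 0.3; 1 -38.6 12 182 0.3; 1 -38.6 12 182 0.3"}}

```text
time_s: 1.8
tool_pos: [0.495, -0.2853, 0.0628]
tcp_rot: [-3.139, -0.013, 0.002]
wrist_force: [0.1, -1.1, 0.8]
finger_gap: 0.0
```

```bash
python3 - <<'E'
from h import *
snap("top","t1"); snap("scene","s1")
crop("t1",300,140,110,80,7,"c9"); crop("s1",170,120,140,100,5,"c10")
E
python3 go.py 0.495 -0.285 0.062 90.5
```

```text
t=1.90 tcp [ 0.496  -0.2858  0.0647] jaw yaw -89.53 tilt [ 0.0023 -0.     -1.    ] gap 0.0001 F [ 0.14  0.46 -0.29] q6 0.97
inc mm [-1.  -0.8  2.7] turn -0.03
```

View pics/c9.png

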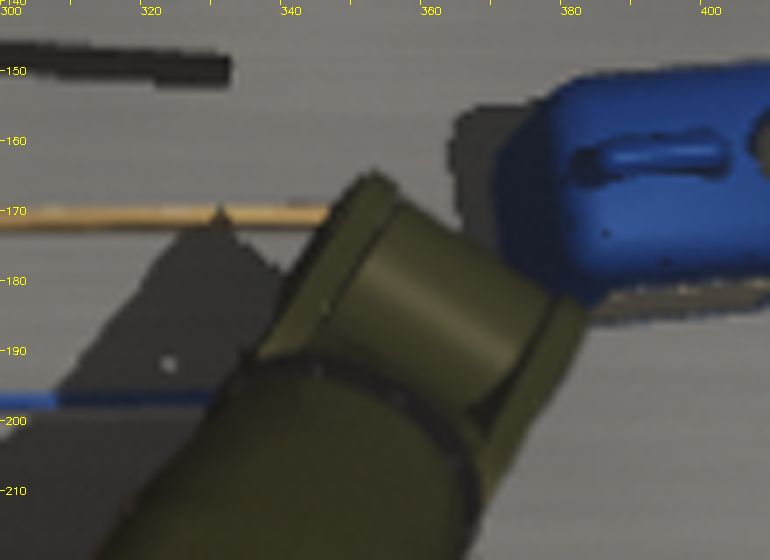

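View pics/c10.png

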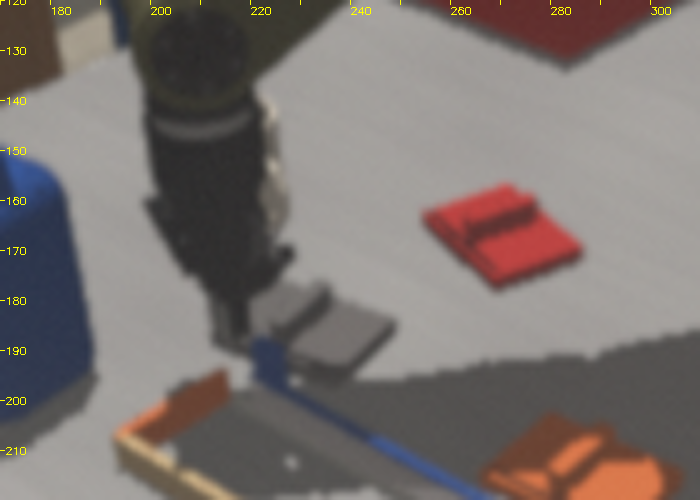

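Run:
```python
from h import *
print(w2px("scene",[(.496,-.2858,.0507),(.507,-.2858,.0507),(.507,-.2713,.0507),(.507,-.3003,.0507),(.485,-.2713,.0507)]))
crop("s1",195,160,50,45,15,"c11",5)
```

```text
[[216.51670233 187.10595551]
 [214.08572739 188.55709481]
 [216.9627647  190.19007137]
 [211.23905265 186.94137973]
 [221.80101667 187.27065399]]
```

View pics/c11.png

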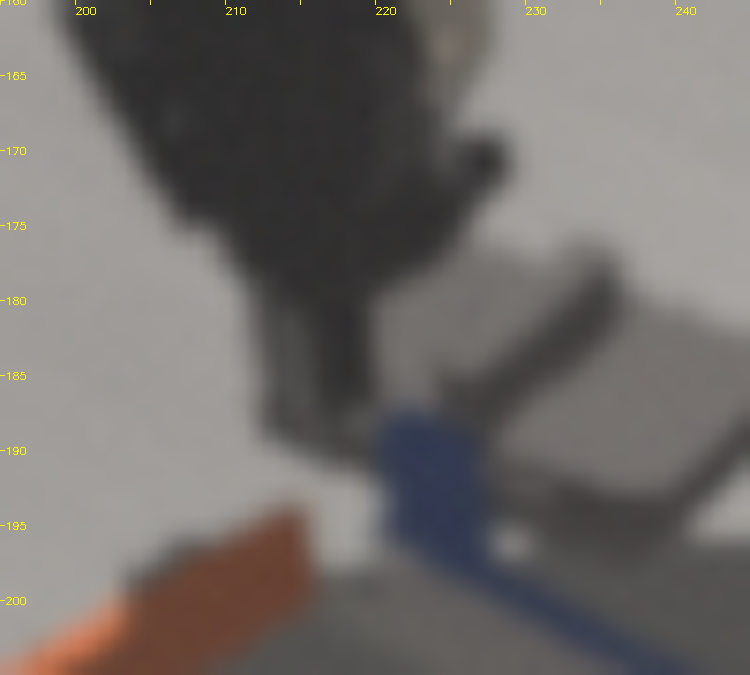

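Request:
{"method": "send_rows", "body": {"increments": "1 -1 -10 3 0; 1 -1 -30 3 0; 1 -1 -50 3 0; 1 -1 -75 3 0; 1 -1 -100 3 0; 1 -1 -125 3 0; 1 -1 -150 3 0; 1 -1 -165 3 0"}}

```text
time_s: 2.7
tool_pos: [0.4942, -0.1194, 0.0633]
tcp_rot: [3.141, 0.014, 0.008]
wrist_force: [0.3, -1.4, 1.8]
finger_gap: 0.0002
```

```bash
python3 go.py 0.492 -0.045 0.062 90.5
```

```text
t=2.70 tcp [ 0.4942 -0.1194  0.0633] jaw yaw -89.47 tilt [ 0.0049 -0.001  -1.    ] gap 0.0002 F [ 0.28 -1.41  1.83] q6 1.25
inc mm [ -1.5 -74.4   1.2] turn 0.03
```

Request:
{"method": "send_rows", "body": {"increments": "1 -1 -20 1 0; 1 -1 -40 1 0; 1 -1 -55 1 0; 1 -1 -65 1 0; 1 -1 -75 1 0; 1 -1 -75 1 0"}}

```text
time_s: 3.3
tool_pos: [0.4924, -0.0435, 0.0622]
tcp_rot: [3.141, 0.016, 0.007]
wrist_force: [0.7, 0.9, 0.3]
finger_gap: -0.0001
```

```bash
python3 - <<'E'
from h import *
snap("scene","s2"); crop("s2",180,140,160,130,5,"c12")
E
python3 go.py 0.492 -0.040 0.062 90.5
```

```text
t=3.35 tcp [ 0.4924 -0.0441  0.0621] jaw yaw -89.44 tilt [ 4.6e-03 -8.0e-04 -1.0e+00] gap 0.0000 F [-0.45 -1.26 -0.07] q6 1.40
inc mm [-0.4 -4.1  0.1] turn 0.06
```

View pics/c12.png

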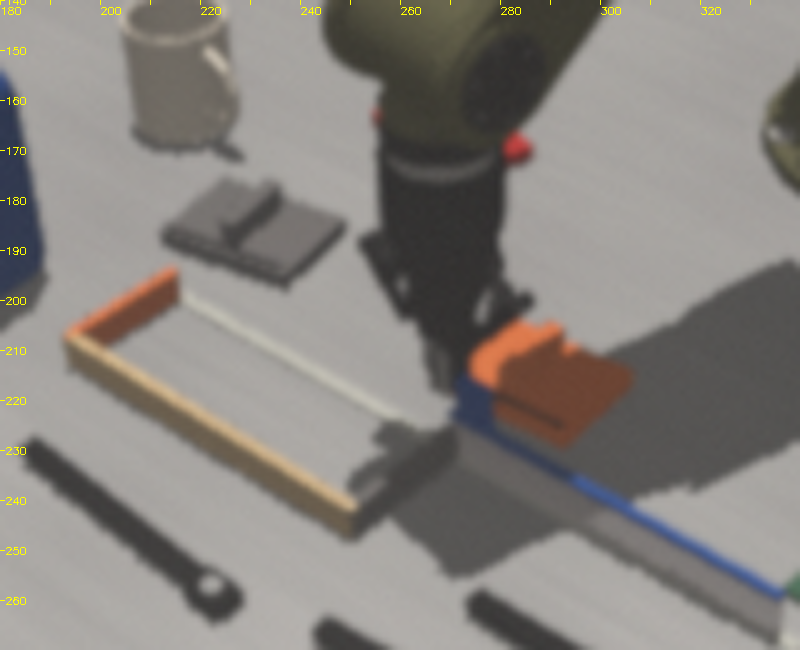

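Request:
{"method": "send_rows", "body": {"increments": "1 0 -3 0 0; 1 0 -5 0 0; 1 0 -6 0 0; 1 0 -6 0 0"}}

```text
time_s: 3.75
tool_pos: [0.4924, -0.0416, 0.0622]
tcp_rot: [3.136, 0.014, 0.007]
wrist_force: [-2.4, -33.1, -0.7]
finger_gap: -0.0004
```

Request:
{"method": "send_rows", "body": {"increments": "1 0 -2 0 0; 1 0 -3 0 0; 1 0 -4 0 0; 1 0 -4 0 0"}}

```text
time_s: 4.15
tool_pos: [0.4924, -0.0415, 0.0623]
tcp_rot: [3.131, 0.012, 0.008]
wrist_force: [-2.7, -37.0, 0.0]
finger_gap: -0.0003
```

Request:
{"method": "send_rows", "body": {"increments": "1 0 10 0 0; 1 0 10 -30 0; 1 0 20 -80 0; 0.5 0 70 -80 0; 0.5 0 120 -80 0; 0.5 0 120 -80 0; 0.5 0 120 -80 0"}}

```text
time_s: 4.85
tool_pos: [0.4925, -0.1616, 0.1433]
tcp_rot: [3.131, 0.008, 0.007]
wrist_force: [0.3, 0.3, -0.4]
finger_gap: 0.043
```

```bash
python3 go.py 0.416 -0.2994 0.14 101.5
```

```text
t=4.85 tcp [ 0.4925 -0.1616  0.1433] jaw yaw -89.71 tilt [ 0.0043 -0.0106 -0.9999] gap 0.0430 F [ 0.34  0.3  -0.41] q6 1.19
inc mm [-77.2 137.3   4.4] turn -11.21
```

Request:
{"method": "send_rows", "body": {"increments": "0.5 -77 137 4 -11.2; 0.5 -77 137 4 -11.2; 0.5 -77 137 4 -11.2; 0.5 -77 137 4 -11.2; 0.5 -77 137 4 -11.2; 0.5 -77 137 4 -11.2"}}

```text
time_s: 5.45
tool_pos: [0.4167, -0.2979, 0.1402]
tcp_rot: [3.115, 0.314, 0.005]
wrist_force: [0.8, 0.5, -1.2]
finger_gap: 0.0427
```

```bash
python3 go.py 0.416 -0.2994 0.034 101.5
```

```text
t=5.45 tcp [ 0.4167 -0.2979  0.1402] jaw yaw -78.48 tilt [ 0.0041 -0.01   -0.9999] gap 0.0427 F [ 0.81  0.51 -1.25] q6 0.68
inc mm [ -1.2   0.2 106.2] turn 0.02
```

Run:
```python
from h import *
snap("scene","s3"); crop("s3",180,140,160,130,5,"c13")
```

```text
(no output)
```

View pics/c13.png

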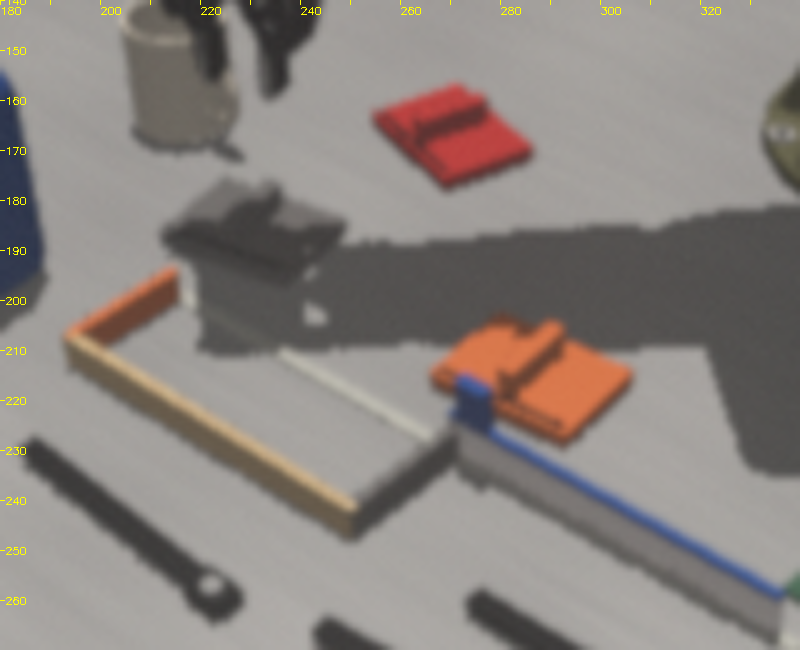

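The door is fully open, with its tab at (474,215) in the full-frame scale (crop). The grey scraper at (230,187) is in place beneath the gripper. Now I'll descend.

Request:
{"method": "send_rows", "body": {"increments": "0.5 -1 0 40 0; 0.5 -1 0 80 0; 0.5 -1 0 100 0; 0.5 -1 0 106 0; 0.5 -1 0 106 0; 1 -1 0 106 0; 1 -1 0 106 0; 1 -1 0 106 0", "squeeze": 50}}

```text
time_s: 6.3
tool_pos: [0.4172, -0.2993, 0.0358]
tcp_rot: [3.113, 0.315, 0.008]
wrist_force: [0.8, 1.8, 7.0]
finger_gap: 0.0126
```

Request:
{"method": "send_rows", "body": {"increments": "1 0 0 0 0; 1 0 0 0 0"}}

```text
time_s: 6.5
tool_pos: [0.4175, -0.2995, 0.0366]
tcp_rot: [3.112, 0.315, 0.01]
wrist_force: [-0.1, 0.2, -0.6]
finger_gap: 0.0124
```

```bash
python3 go.py 0.416 -0.2994 0.14 90.6
```

```text
t=6.50 tcp [ 0.4175 -0.2995  0.0366] jaw yaw -78.43 tilt [ 0.0074 -0.0125 -0.9999] gap 0.0124 F [-0.14  0.18 -0.57] q6 0.68
inc mm [  -0.9    1.  -103.4] turn 10.97
```

Request:
{"method": "send_rows", "body": {"increments": "1 0 0 -30 0; 1 0 0 -70 0; 1 0 0 -90 5; 1 0 0 -90 11; 1 0 0 -90 11"}}

```text
time_s: 7.0
tool_pos: [0.4169, -0.2985, 0.1272]
tcp_rot: [3.128, 0.013, 0.013]
wrist_force: [0.2, -0.2, -1.2]
finger_gap: 0.0123
```

```bash
python3 go.py 0.535 -0.102 0.125 90.5
```

```text
t=7.00 tcp [ 0.4169 -0.2985  0.1272] jaw yaw -89.54 tilt [ 0.0083 -0.0133 -0.9999] gap 0.0123 F [ 0.18 -0.18 -1.17] q6 0.88
inc mm [ 119.7 -195.6    0.6] turn -0.04
```

Request:
{"method": "send_rows", "body": {"increments": "1 120 -196 0 0; 1 120 -196 0 0; 1 120 -196 0 0; 1 120 -196 0 0; 1 120 -196 0 0; 1 120 -196 0 0; 1 120 -196 0 0"}}

```text
time_s: 7.7
tool_pos: [0.535, -0.1011, 0.1249]
tcp_rot: [3.128, 0.018, 0.011]
wrist_force: [0.2, 0.3, -0.5]
finger_gap: 0.0126
```

```bash
python3 - <<'E'
from h import *
snap("scene","s4"); crop("s4",180,140,160,130,5,"c14")
E
python3 go.py 0.535 -0.102 0.040 90.5
```

```text
t=7.75 tcp [ 0.5348 -0.1018  0.125 ] jaw yaw -89.43 tilt [ 0.0072 -0.0132 -0.9999] gap 0.0124 F [ 0.77  0.26 -0.75] q6 1.32
inc mm [-0.4 -1.  85. ] turn 0.07
```

View pics/c14.png

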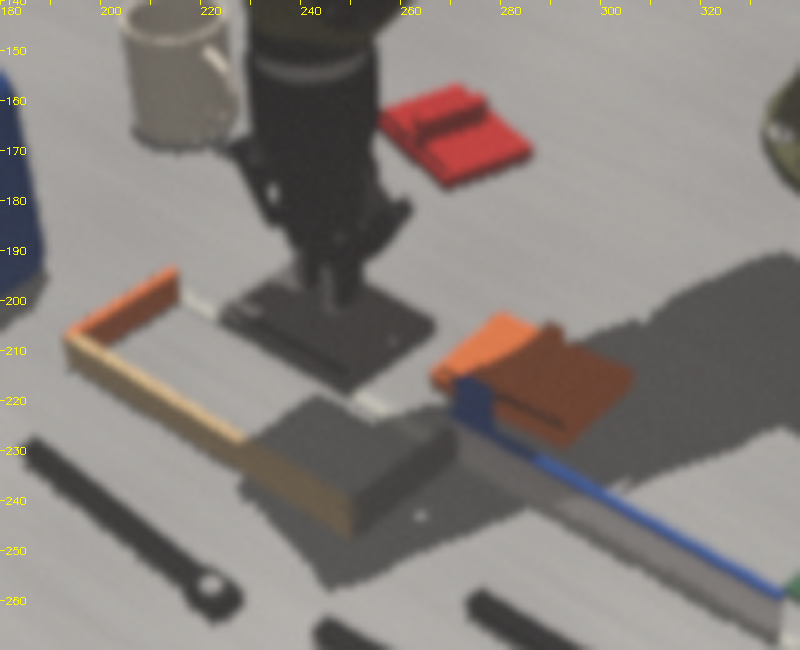

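Request:
{"method": "send_rows", "body": {"increments": "1 0 -1 40 0; 1 0 -1 70 0; 1 0 -1 82 0; 1 0 -1 86 0; 1 0 -1 87 0; 1 0 -1 87 0"}}

```text
time_s: 8.35
tool_pos: [0.536, -0.1024, 0.0393]
tcp_rot: [3.128, 0.015, 0.014]
wrist_force: [-0.1, -0.3, -0.5]
finger_gap: 0.0124
```

```bash
python3 go.py 0.548 -0.092 0.038 90.5
```

```text
t=8.35 tcp [ 0.536  -0.1024  0.0393] jaw yaw -89.44 tilt [ 0.009  -0.0137 -0.9999] gap 0.0124 F [-0.13 -0.31 -0.51] q6 1.32
inc mm [ 12.1 -10.3   1.2] turn 0.06
```

Request:
{"method": "send_rows", "body": {"increments": "1 3 0 1.5 0; 1 6 0 1.5 0; 1 8 0 1.5 0; 1 9 0 1.5 0; 1 10 0 1.5 0; 1 10 0 1.5 0"}}

```text
time_s: 8.95
tool_pos: [0.5461, -0.1023, 0.0378]
tcp_rot: [3.128, 0.016, 0.014]
wrist_force: [-0.3, 0.5, -0.9]
finger_gap: 0.0127
```

Request:
{"method": "send_rows", "body": {"increments": "1 1 0 0.5 0; 1 2 0 0.5 0; 1 3 0 0.5 0; 1 4 0 0.5 0; 1 4 0 0.5 0"}}

```text
time_s: 9.45
tool_pos: [0.5482, -0.1022, 0.0369]
tcp_rot: [3.128, 0.016, 0.005]
wrist_force: [-17.1, -1.4, 8.2]
finger_gap: 0.0126
```

Request:
{"method": "send_rows", "body": {"increments": "1 -1 -4 -0.5 0; 1 -1 -8 -0.5 0; 1 -1 -10 -0.5 0; 1 -1 -11 -0.5 0; 1 -1 -12 -0.5 0; 1 -1 -12 -0.5 0"}}

```text
time_s: 10.05
tool_pos: [0.5473, -0.091, 0.0375]
tcp_rot: [3.127, 0.016, 0.006]
wrist_force: [-0.2, -7.7, 0.2]
finger_gap: 0.0125
```

```bash
python3 go.py 0.548 -0.089 0.038 90.5
```

```text
t=10.05 tcp [ 0.5473 -0.091   0.0375] jaw yaw -89.41 tilt [ 0.004  -0.0146 -0.9999] gap 0.0125 F [-0.21 -7.75  0.18] q6 1.35
inc mm [ 0.7 -2.  -0.5] turn 0.09
```

Request:
{"method": "send_rows", "body": {"increments": "1 1 -0.5 0.5 0; 1 2 -1 0.5 0; 1 2.5 -1 0.5 0; 1 2.5 -1 0.5 0; 1 0.7 0 0.5 0; 0.72 0.7 0 0 0; 0.72 0.7 0 0 0; 0.72 0.7 0 0 0"}}

```text
time_s: 10.85
tool_pos: [0.5482, -0.0909, 0.0376]
tcp_rot: [3.127, 0.016, 0.007]
wrist_force: [1.0, 0.8, -0.2]
finger_gap: 0.0237
```

```bash
python3 go.py 0.548 -0.089 0.12 90.5
```

```text
t=10.85 tcp [ 0.5482 -0.0909  0.0376] jaw yaw -89.41 tilt [ 0.0044 -0.0145 -0.9999] gap 0.0237 F [ 1.01  0.79 -0.16] q6 1.35
inc mm [  0.2  -0.7 -82.4] turn 0.09
```

Request:
{"method": "send_rows", "body": {"increments": "0.72 0 0 -30 0; 0.72 0 0 -80 0; 0.6 0 0 -90 0; 0.5 -60 -20 -90 0; 0.5 -110 -40 -90 0; 0.5 -133 -52 -90 -6; 0.5 -133 -52 -90 -6; 0.5 -133 -52 -90 -6"}}

```text
time_s: 11.65
tool_pos: [0.4146, -0.0388, 0.1267]
tcp_rot: [3.121, 0.18, 0.008]
wrist_force: [0.6, -0.2, 1.0]
finger_gap: 0.0427
```

```bash
python3 - <<'E'
from h import *
snap("scene","s5"); crop("s5",180,140,160,130,5,"c15"); snap("top","t5"); crop("t5",255,135,125,100,6,"c16")
E
python3 go.py 0.4147 -0.0392 0.036 95.3
```

```text
t=11.75 tcp [ 0.4154 -0.0393  0.1265] jaw yaw -83.45 tilt [ 0.0056 -0.0147 -0.9999] gap 0.0425 F [0.73 0.16 0.04] q6 1.29
inc mm [-1.  -1.5 90.5] turn 1.25
```

View pics/c15.png

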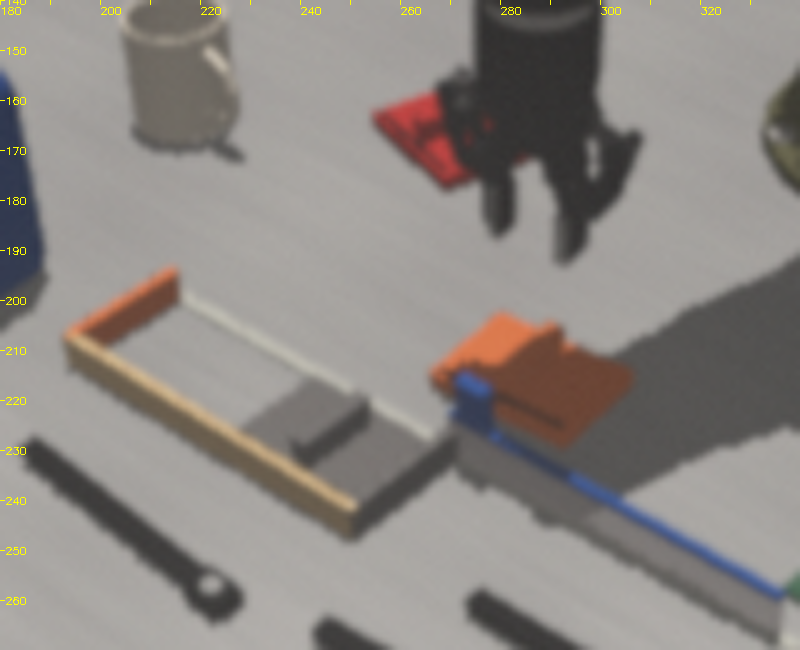

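View pics/c16.png

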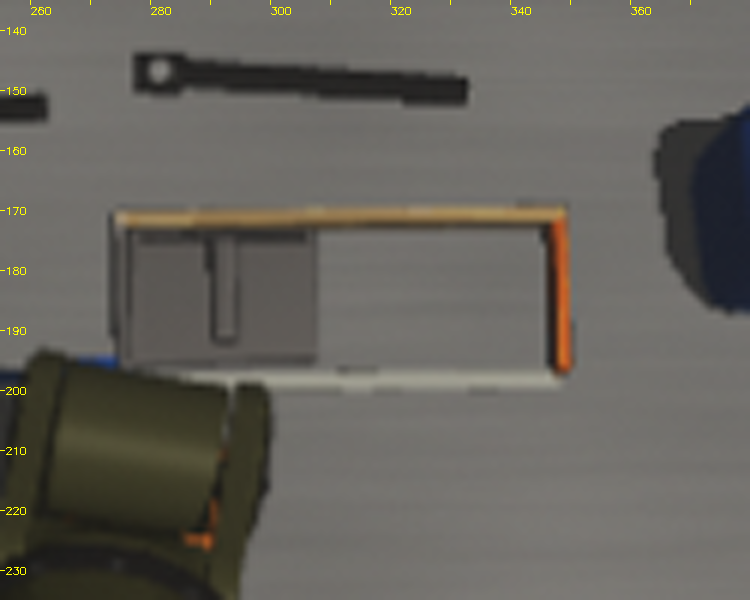

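The grey scraper sits in the left back corner of the top view, columns 277–307, and looks square. Next is the orange one, below the gripper at scene (285,215).

Request:
{"method": "send_rows", "body": {"increments": "0.5 -1 -1.5 40 1.2; 0.5 -1 -1.5 75 1.2; 0.5 -1 -1.5 86 1.2; 0.5 -1 -1.5 89 1.2; 1 -1 -1.5 89 1.2; 1 -1 -1.5 89 1.2; 1 -1 -1.5 89 1.2; 1 -1 -1.5 89 1.2"}}

```text
time_s: 12.55
tool_pos: [0.4157, -0.0394, 0.0389]
tcp_rot: [3.123, 0.146, 0.012]
wrist_force: [0.1, -0.0, 7.9]
finger_gap: 0.0125
```

Request:
{"method": "send_rows", "body": {"increments": "1 0 0 0 0; 1 0 0 0 0"}}

```text
time_s: 12.75
tool_pos: [0.416, -0.0394, 0.0395]
tcp_rot: [3.122, 0.146, 0.014]
wrist_force: [0.2, -0.9, -2.3]
finger_gap: 0.0124
```

```bash
python3 go.py 0.4147 -0.0392 0.130 90.5
```

```text
t=12.75 tcp [ 0.416  -0.0394  0.0395] jaw yaw -84.66 tilt [ 0.0096 -0.0154 -0.9998] gap 0.0124 F [ 0.17 -0.91 -2.28] q6 1.32
inc mm [ -0.5   1.1 -90.5] turn 4.84
```

Request:
{"method": "send_rows", "body": {"increments": "1 0 0 -30 0; 1 0 0 -70 0; 1 0 0 -90 4.8; 1 0 0 -90 4.8; 1 0 0 -90 4.8"}}

```text
time_s: 13.25
tool_pos: [0.4149, -0.038, 0.1291]
tcp_rot: [3.126, 0.018, 0.015]
wrist_force: [0.3, 0.2, -1.6]
finger_gap: 0.0124
```

```bash
python3 go.py 0.537 -0.219 0.128 90.5
```

```text
t=13.25 tcp [ 0.4149 -0.038   0.1291] jaw yaw -89.36 tilt [ 0.0097 -0.0155 -0.9998] gap 0.0124 F [ 0.34  0.17 -1.55] q6 1.40
inc mm [120.  182.3   5.1] turn 0.14
```

Request:
{"method": "send_rows", "body": {"increments": "1 120 182 4 0; 1 120 182 4 0; 1 120 182 4 0; 1 120 182 4 0; 1 120 182 4 0; 1 120 182 4 0; 1 120 182 4 0"}}

```text
time_s: 13.95
tool_pos: [0.5361, -0.2182, 0.1271]
tcp_rot: [3.127, 0.019, 0.01]
wrist_force: [-0.2, 0.3, -1.6]
finger_gap: 0.0124
```

```bash
python3 go.py 0.537 -0.219 0.042 90.5
```

```text
t=13.95 tcp [ 0.5361 -0.2182  0.1271] jaw yaw -89.32 tilt [ 0.0068 -0.014  -0.9999] gap 0.0124 F [-0.22  0.27 -1.6 ] q6 1.12
inc mm [ 0.3 -0.4 85.1] turn 0.18
```

Request:
{"method": "send_rows", "body": {"increments": "1 0 0 40 0; 1 0 0 70 0; 1 0 0 80 0; 1 0 0 84 0; 1 0 0 86 0; 1 0 0 86 0"}}

```text
time_s: 14.55
tool_pos: [0.5372, -0.2195, 0.0423]
tcp_rot: [3.127, 0.019, 0.013]
wrist_force: [1.0, -0.3, -1.3]
finger_gap: 0.0126
```

Request:
{"method": "send_rows", "body": {"increments": "1 3 0 0.5 0; 1 6 0 0.5 0; 1 8 0 0.5 0; 1 10 0 0.5 0; 1 12 0 0.5 0; 1 13 0 0.5 0; 1 13 0 0.5 0"}}

```text
time_s: 15.25
tool_pos: [0.5503, -0.2193, 0.0418]
tcp_rot: [3.127, 0.019, 0.013]
wrist_force: [-0.1, 0.2, -1.1]
finger_gap: 0.0124
```

Request:
{"method": "send_rows", "body": {"increments": "1 1 0 0.5 0; 1 2 0 1 0; 1 3 0 1.5 0; 1 4 0 1.5 0; 1 5 0 1.5 0; 1 5 0 1.5 0"}}

```text
time_s: 15.85
tool_pos: [0.5512, -0.2193, 0.0398]
tcp_rot: [3.129, 0.019, -0.004]
wrist_force: [-35.4, 0.7, 19.5]
finger_gap: 0.0126
```

Request:
{"method": "send_rows", "body": {"increments": "1 -1 0 -1 0; 1 -1 4 -1 0; 1 -1 8 -1 0; 1 -1 11 -1 0; 1 -1 13 -1 0; 1 -1 14 -1 0; 1 -1 14 -1 0"}}

```text
time_s: 16.55
tool_pos: [0.5507, -0.2314, 0.041]
tcp_rot: [3.132, 0.019, -0.005]
wrist_force: [-0.9, 16.0, 4.0]
finger_gap: 0.0124
```

```bash
python3 go.py 0.551 -0.231 0.0395 90.5
```

```text
t=16.55 tcp [ 0.5507 -0.2314  0.041 ] jaw yaw -89.29 tilt [-0.0033 -0.0093 -1.    ] gap 0.0124 F [-0.9  16.01  4.04] q6 1.11
inc mm [ 0.3 -0.4  1.5] turn 0.21
```

Request:
{"method": "send_rows", "body": {"increments": "1 1 0 1 0.2; 1 2 0 1.2 0.2; 1 2.5 0 1.2 0.2; 1 0.5 0 1.2 0.2; 0.72 0.3 -0.5 0 0; 0.72 0.3 -0.5 0 0; 0.72 0.3 -0.5 0 0"}}

```text
time_s: 17.25
tool_pos: [0.5512, -0.2311, 0.0411]
tcp_rot: [3.132, 0.019, -0.004]
wrist_force: [0.3, 0.3, -0.8]
finger_gap: 0.0237
```

Request:
{"method": "send_rows", "body": {"increments": "0.72 0 0 -30 0; 0.72 0 0 -80 0; 0.6 0 0 -120 0; 0.5 -60 0 -140 0; 0.5 -110 0 -140 0; 0.5 -150 50 -140 0; 0.5 -150 50 -140 0; 0.5 -150 50 -140 0"}}

```text
time_s: 18.05
tool_pos: [0.4007, -0.2833, 0.1826]
tcp_rot: [3.131, 0.015, -0.003]
wrist_force: [0.1, 0.7, -1.2]
finger_gap: 0.0429
```

```bash
python3 - <<'E'
from h import *
snap("scene","s6"); crop("s6",180,140,160,130,5,"c17"); snap("top","t6"); crop("t6",160,135,220,100,3,"c18b");crop("t6",265,160,95,45,8,"c18",5)
E
python3 go.py 0.551 -0.231 0.0395 90.5
```

```text
t=18.15 tcp [ 0.4023 -0.2818  0.1822] jaw yaw -89.35 tilt [-0.0022 -0.0098 -0.9999] gap 0.0426 F [-0.33 -0.02  1.01] q6 0.88
inc mm [149.6 -50.5 141.9] turn 0.15
```

View pics/c17.png

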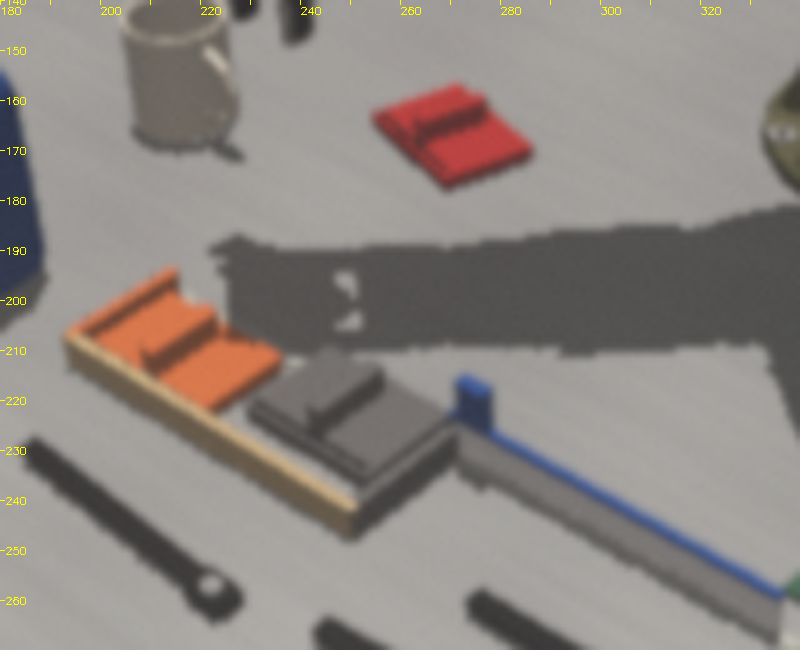

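View pics/c18.png

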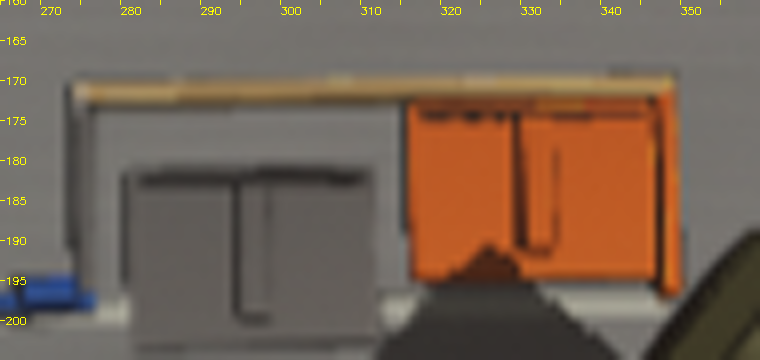

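The orange scraper is home, at columns 316–346. The grey one got knocked and now spans columns 281–312, rows 181–203, so I'll measure it and fetch it again.

```bash
python3 - <<'E'
from fit import *
px=sc([(127,172),(373,170),(377,345),(132,350)],(265,160),8)
w=px2w("top",px,.014);print(w,np.linalg.norm(w-np.roll(w,-1,0),axis=1))
q,r=fit([*w.mean(0)[:2],0],[("top",[(40,55,14),(40,-55,14),(-40,-55,14),(-40,55,14)],px)]); print(q,np.degrees(q[2]),r.round(1).tolist())
# orange check
px=sc([(408,98),(657,95),(660,280),(412,282)],(265,160),8)
q,r=fit([*w.mean(0)[:2],0],[("top",[(40,55,14),(40,-55,14),(-40,-55,14),(-40,55,14)],px)]); print(q,np.degrees(q[2]),r.round(1).tolist())
E
python3 go.py 0.5105 -0.1175 0.1 91
```

```text
[[ 0.55722839 -0.04969697  0.014     ]
 [ 0.55768335 -0.15856234  0.014     ]
 [ 0.47949063 -0.15903807  0.014     ]
 [ 0.47782183 -0.05126815  0.014     ]] [0.10886632 0.07819417 0.10778284 0.07942211]
[ 0.51806791 -0.10464609  0.01100353] 0.6304558728894754 [[-0.1, -0.1], [0.2, -0.3], [0.3, 0.2], [-0.3, 0.1]]
[ 0.54915922 -0.23015552  0.00336197] 0.19262693334064174 [[0.1, 0.3], [-0.2, 0.5], [0.1, -0.4], [0.1, -0.4]]
t=18.15 tcp [ 0.4023 -0.2818  0.1822] jaw yaw -89.35 tilt [-0.0022 -0.0098 -0.9999] gap 0.0426 F [-0.33 -0.02  1.01] q6 0.88
inc mm [ 110.2 -163.8   80.4] turn -0.35
```

```bash
python3 go.py 0.518 -0.1046 0.12 90.7
```

```text
t=18.15 tcp [ 0.4023 -0.2818  0.1822] jaw yaw -89.35 tilt [-0.0022 -0.0098 -0.9999] gap 0.0426 F [-0.33 -0.02  1.01] q6 0.88
inc mm [ 117.8 -176.5   60.2] turn -0.05
```

Request:
{"method": "send_rows", "body": {"increments": "0.5 118 -176 0 0; 0.5 118 -176 0 0; 0.5 118 -176 20 0; 0.5 118 -176 40 0; 0.5 118 -176 60 0; 0.5 118 -176 60 0; 0.5 118 -176 60 0"}}

```text
time_s: 18.85
tool_pos: [0.5184, -0.1043, 0.1201]
tcp_rot: [3.132, 0.021, -0.005]
wrist_force: [0.1, -1.1, -0.0]
finger_gap: 0.0427
```

```bash
python3 go.py 0.518 -0.1046 0.037 90.7
```

```text
t=18.85 tcp [ 0.5184 -0.1043  0.1201] jaw yaw -89.24 tilt [-0.0032 -0.0096 -0.9999] gap 0.0427 F [ 0.12 -1.12 -0.02] q6 1.30
inc mm [-0.2 -0.5 83.1] turn 0.06
```

Request:
{"method": "send_rows", "body": {"increments": "0.5 0 -0.5 40 0; 0.5 0 -0.5 70 0; 0.5 0 -0.5 81 0; 0.5 0 -0.5 81 0; 1 0 -0.5 81 0; 1 0 -0.5 81 0; 1 0 -0.5 81 0; 1 0 -0.5 81 0"}}

```text
time_s: 19.65
tool_pos: [0.5191, -0.1049, 0.041]
tcp_rot: [3.131, 0.021, -0.0]
wrist_force: [-2.8, -0.7, 8.0]
finger_gap: 0.0123
```

Request:
{"method": "send_rows", "body": {"increments": "1 0 0 0 0; 1 3 -2 -1 0; 1 8 -4 -1 0; 1 13 -6 -1 0; 1 18 -8 -1 0; 1 22 -9 -1 0; 1 22 -9 -1 0; 1 22 -9 -1 0"}}

```text
time_s: 20.45
tool_pos: [0.5409, -0.0956, 0.0418]
tcp_rot: [3.131, 0.021, -0.001]
wrist_force: [-0.4, 0.1, -0.8]
finger_gap: 0.0118
```

Request:
{"method": "send_rows", "body": {"increments": "1 3 0 0.5 0; 1 5 0 0.5 0; 1 7 0 1 0; 1 8 0 1 0; 1 9 0 1 0; 1 10 0 1 0; 1 10 0 1 0"}}

```text
time_s: 21.15
tool_pos: [0.5481, -0.0955, 0.041]
tcp_rot: [3.132, 0.021, -0.014]
wrist_force: [-30.1, 0.3, 23.5]
finger_gap: 0.0121
```

Request:
{"method": "send_rows", "body": {"increments": "1 -1.3 0 -1 0; 1 -1.3 -2 -1 0; 1 -1.3 -4 -0.5 0; 1 -1.3 -5 -0.5 0; 1 -1.3 -6 -0.5 0; 1 -1.3 -6 -0.5 0"}}

```text
time_s: 21.75
tool_pos: [0.5471, -0.0909, 0.0418]
tcp_rot: [3.129, 0.021, -0.012]
wrist_force: [-2.3, -13.4, 1.7]
finger_gap: 0.0123
```

```bash
python3 go.py 0.548 -0.091 0.04 90.6
```

```text
t=21.75 tcp [ 0.5471 -0.0909  0.0418] jaw yaw -89.24 tilt [-0.0078 -0.0123 -0.9999] gap 0.0123 F [ -2.27 -13.38   1.7 ] q6 1.34
inc mm [0.9 0.1 1.7] turn 0.16
```

Request:
{"method": "send_rows", "body": {"increments": "1 1.5 0 1 0.2; 1 2 0 1 0.2; 1 2 0 1 0.2; 1 0.3 0.5 1 0.2; 0.72 0.3 0.5 0 0; 0.72 0.3 0.5 0 0; 0.72 0.3 0.5 0 0; 0.72 0.3 0.5 0 0"}}

```text
time_s: 22.55
tool_pos: [0.5474, -0.0913, 0.0416]
tcp_rot: [3.129, 0.021, -0.013]
wrist_force: [0.0, -0.2, 0.4]
finger_gap: 0.0241
```

Request:
{"method": "send_rows", "body": {"increments": "0.72 0 0 -30 0; 0.72 0 0 -80 0; 0.72 0 0 -100 0; 0.6 -50 0 -100 0; 0.5 -100 0 -110 0; 0.5 -100 0 -110 0"}}

```text
time_s: 23.15
tool_pos: [0.4441, -0.0909, 0.1527]
tcp_rot: [3.13, 0.02, -0.015]
wrist_force: [-0.3, 0.5, -0.9]
finger_gap: 0.0424
```

```bash
python3 - <<'E'
from h import *
snap("scene","s7"); crop("s7",180,140,160,160,5,"c19"); snap("top","t7"); crop("t7",265,160,95,45,8,"c20",5)
E
python3 go.py 0.551 -0.231 0.0395 90.5
```

```text
t=23.25 tcp [ 0.4483 -0.0914  0.1532] jaw yaw -89.26 tilt [-0.0063 -0.0127 -0.9999] gap 0.0426 F [ 0.3   0.42 -0.35] q6 1.29
inc mm [101.7 139.4 114.8] turn 0.24
```

View pics/c19.png

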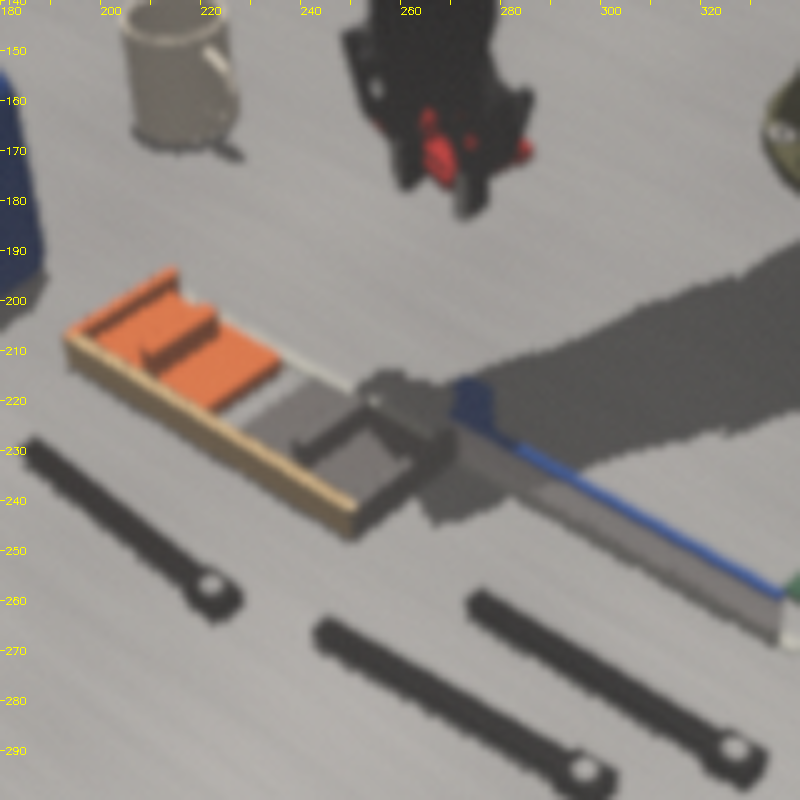

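View pics/c20.png

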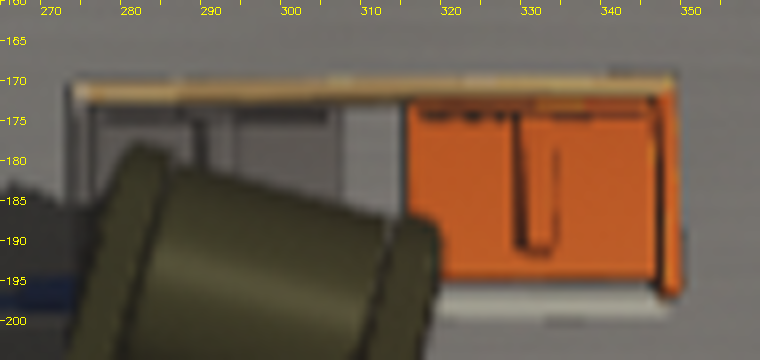

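```bash
python3 go.py 0.496 0.038 0.12 90.5
```

```text
t=23.25 tcp [ 0.4483 -0.0914  0.1532] jaw yaw -89.26 tilt [-0.0063 -0.0127 -0.9999] gap 0.0426 F [ 0.3   0.42 -0.35] q6 1.29
inc mm [  49.6 -129.2   31.2] turn 0.24
```

Request:
{"method": "send_rows", "body": {"increments": "1 49 -129 0 0.2; 1 49 -129 0 0.2; 1 49 -129 0 0.2; 1 49 -129 40 0.2; 1 49 -129 85 0.2; 1 49 -129 90 0.2; 1 49 -129 90 0.2"}}

```text
time_s: 23.95
tool_pos: [0.4954, 0.0371, 0.061]
tcp_rot: [3.129, 0.015, -0.013]
wrist_force: [-0.3, 0.0, 0.9]
finger_gap: 0.0
```

```bash
python3 go.py 0.496 0.038 0.062 90.5;  python3 go.py 0.498 -0.235 0.062 90.5
```

```text
t=23.95 tcp [0.4954 0.0371 0.061 ] jaw yaw -89.46 tilt [-0.0082 -0.0127 -0.9999] gap 0.0000 F [-0.3   0.04  0.89] q6 1.58
inc mm [ 0.6 -0.9 -1.1] turn 0.04
t=23.95 tcp [0.4954 0.0371 0.061 ] jaw yaw -89.46 tilt [-0.0082 -0.0127 -0.9999] gap 0.0000 F [-0.3   0.04  0.89] q6 1.58
inc mm [  0.  272.1   2.4] turn 0.04
```

Request:
{"method": "send_rows", "body": {"increments": "1 0 10 0 0; 1 0 30 0 0; 1 0 55 0 0; 1 0 80 0.5 0; 1 0 105 1 0; 1 0 130 1 0; 1 0 155 1 0; 1 0 170 1 0"}}

```text
time_s: 24.75
tool_pos: [0.4978, -0.1352, 0.0642]
tcp_rot: [3.128, 0.012, -0.008]
wrist_force: [0.4, 1.7, 0.7]
finger_gap: -0.0001
```

Request:
{"method": "send_rows", "body": {"increments": "1 0 25 0.5 0; 1 0 50 0.5 0; 1 0 70 0.5 0; 1 0 85 1 0; 1 0 95 1 0; 1 0 98 1 0; 1 0 98 1 0"}}

```text
time_s: 25.45
tool_pos: [0.4987, -0.2333, 0.0647]
tcp_rot: [3.128, 0.012, -0.008]
wrist_force: [-0.6, 0.3, 0.6]
finger_gap: 0.0001
```

Request:
{"method": "send_rows", "body": {"increments": "1 0 2 0 0; 1 0 4 0 0; 1 0 6 0 0; 1 0 8 0 0; 1 0 8 0 0"}}

```text
time_s: 25.95
tool_pos: [0.4988, -0.2413, 0.0647]
tcp_rot: [3.128, 0.012, -0.008]
wrist_force: [0.2, 2.1, -0.8]
finger_gap: 0.0001
```

Request:
{"method": "send_rows", "body": {"increments": "1 0 1 0 0; 1 0 2 0 0; 1 0 3 0 0; 1 0 4 0 0; 1 0 4 0 0; 1 0 4 0 0"}}

```text
time_s: 26.55
tool_pos: [0.4987, -0.2421, 0.0645]
tcp_rot: [3.133, 0.013, -0.011]
wrist_force: [-0.5, 28.8, 7.3]
finger_gap: 0.0002
```

Request:
{"method": "send_rows", "body": {"increments": "1 0 -15 -10 0; 1 0 -20 -50 0; 1 0 -20 -90 0; 1 0 -20 -130 0; 1 0 -20 -130 -8; 1 0 -20 -130 -16; 1 0 -20 -130 -24; 1 0 -20 -130 -32"}}

```text
time_s: 27.35
tool_pos: [0.4994, -0.2209, 0.1949]
tcp_rot: [3.007, 0.886, -0.013]
wrist_force: [0.1, -0.3, -0.2]
finger_gap: -0.0
```

Request:
{"method": "send_rows", "body": {"increments": "0.5 0 0 0 -61; 0.5 0 0 0 -61; 0.5 0 0 0 -61; 0.5 0 0 0 -61; 0.5 0 0 0 -61; 0.5 0 0 0 -61; 0.5 0 0 0 -61; 0.5 0 0 0 -61"}}

```text
time_s: 28.15
tool_pos: [0.4995, -0.2209, 0.1953]
tcp_rot: [2.141, 2.295, -0.017]
wrist_force: [0.2, -0.1, -0.2]
finger_gap: 0.0425
```

```bash
python3 - <<'E'
from h import *
snap("scene","s8"); crop("s8",180,140,160,160,5,"c21");
E
python3 go.py 0.676 -0.138 0.15 -3.3
```

```text
t=28.20 tcp [ 0.4995 -0.2209  0.1953] jaw yaw 3.79 tilt [-0.0055 -0.0098 -0.9999] gap 0.0424 F [-0.13  1.25  0.38] q6 -0.54
inc mm [ 71.5 181.9  43.5] turn 7.09
```

View pics/c21.png

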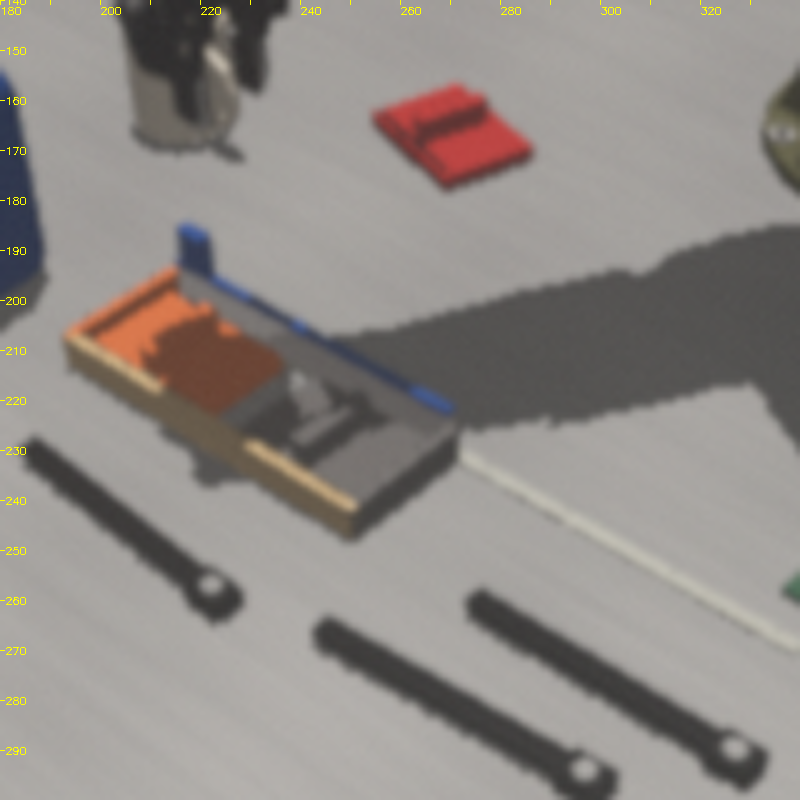

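Request:
{"method": "send_rows", "body": {"increments": "0.5 71 182 0 7; 0.5 71 182 0 7; 0.5 71 182 0 7; 0.5 71 182 0 7; 0.5 71 182 40 7; 0.5 71 182 43 7; 0.5 71 182 43 7"}}

```text
time_s: 28.9
tool_pos: [0.6752, -0.1386, 0.1498]
tcp_rot: [2.285, 2.155, -0.019]
wrist_force: [-0.3, -0.1, -0.0]
finger_gap: 0.0429
```

```bash
python3 go.py 0.676 -0.138 0.018 -3.3
```

```text
t=28.90 tcp [ 0.6752 -0.1386  0.1498] jaw yaw -3.36 tilt [-0.0084 -0.0092 -0.9999] gap 0.0429 F [-0.25 -0.06 -0.04] q6 -0.19
inc mm [  2.    1.7 131.8] turn -0.06
```

Request:
{"method": "send_rows", "body": {"increments": "0.5 2 2 45 0; 0.5 2 2 90 0; 0.5 2 2 120 0; 0.5 2 2 132 0; 0.5 2 2 132 0; 1 2 2 132 0; 1 2 2 132 0; 1 2 2 132 0", "squeeze": 70}}

```text
time_s: 29.7
tool_pos: [0.6775, -0.1385, 0.021]
tcp_rot: [2.282, 2.152, -0.016]
wrist_force: [-1.3, 0.3, 7.8]
finger_gap: 0.0135
```

Request:
{"method": "send_rows", "body": {"increments": "1 0 0 0 0; 1 0 0 0 0; 1 0 0 -40 0; 1 0 0 -80 0; 1 0 0 -110 0; 1 0 0 -110 0"}}

```text
time_s: 30.3
tool_pos: [0.6798, -0.1376, 0.1367]
tcp_rot: [2.277, 2.147, -0.009]
wrist_force: [1.1, 0.2, -1.1]
finger_gap: 0.0136
```

```bash
python3 - <<'E'
from h import *
snap("scene","s9"); crop("s9",150,140,200,160,4,"c22");
E
python3 go.py 0.424 0.2613 0.13 -1.45
```

```text
t=30.35 tcp [ 0.6788 -0.1374  0.1336] jaw yaw -3.38 tilt [-1.000e-04 -1.150e-02 -9.999e-01] gap 0.0133 F [ 0.32 -0.32 -1.99] q6 -0.19
inc mm [ 383.1 -277.8   -0.9] turn -1.93
```

View pics/c22.png

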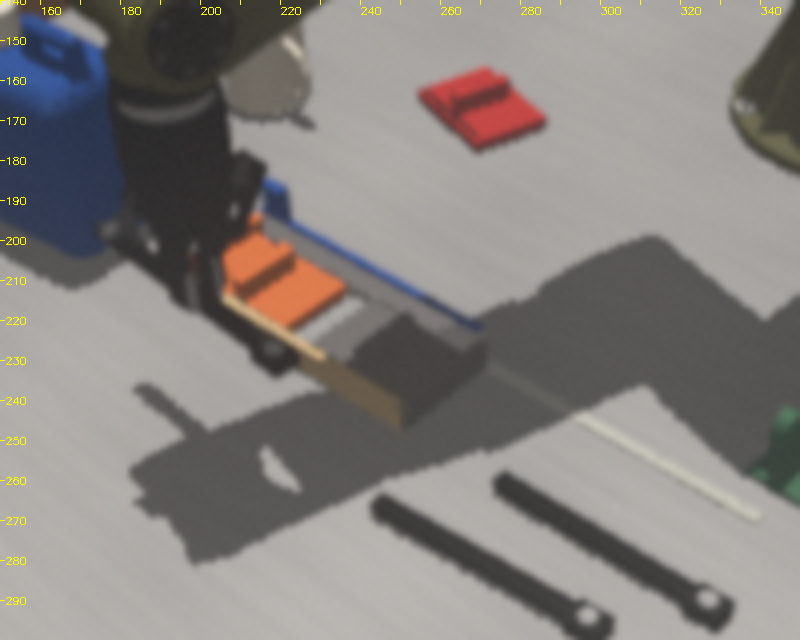

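Request:
{"method": "send_rows", "body": {"increments": "1 383 -278 0 -1.9; 1 383 -278 0 -1.9; 1 383 -278 0 -1.9; 1 383 -278 0 -1.9; 1 383 -278 0 -1.9; 1 383 -278 0 -1.9; 1 383 -278 0 -1.9; 1 383 -278 0 -1.9"}}

```text
time_s: 31.15
tool_pos: [0.461, 0.2011, 0.1283]
tcp_rot: [2.245, 2.187, -0.015]
wrist_force: [1.2, 0.8, -1.0]
finger_gap: 0.0137
```

Request:
{"method": "send_rows", "body": {"increments": "1 0 0 0 0; 1 0 0 0 0"}}

```text
time_s: 31.35
tool_pos: [0.46, 0.2017, 0.1273]
tcp_rot: [2.243, 2.19, -0.018]
wrist_force: [0.9, 0.3, -0.6]
finger_gap: 0.0133
```

```bash
python3 go.py 0.424 0.2613 0.13 -1.45
```

```text
t=31.35 tcp [0.46   0.2017 0.1273] jaw yaw -1.36 tilt [-0.0034 -0.0128 -0.9999] gap 0.0133 F [ 0.94  0.31 -0.6 ] q6 0.38
inc mm [ 58.6 -37.4  -3.3] turn 0.09
```

Request:
{"method": "send_rows", "body": {"increments": "1 58.5 -37.4 -3 0; 1 58.5 -37.4 -3 0; 1 58.5 -37.4 -3 0; 1 58.5 -37.4 -3 0"}}

```text
time_s: 31.75
tool_pos: [0.4245, 0.2603, 0.1292]
tcp_rot: [2.243, 2.19, -0.019]
wrist_force: [0.7, -0.3, -1.3]
finger_gap: 0.0135
```

```bash
python3 - <<'E'
from h import *
snap("scene","s10"); crop("s10",290,170,140,110,5,"c23",5);snap("top","t10"); crop("t10",150,180,100,90,7,"c24",5);
E
python3 go.py 0.424 0.2613 0.09 -1.45
```

```text
t=31.85 tcp [0.4247 0.26   0.1294] jaw yaw -1.45 tilt [-0.0039 -0.0132 -0.9999] gap 0.0135 F [ 0.35 -0.59 -0.92] q6 0.51
inc mm [ 1.8 -0.6 39.3] turn 0.0
```

View pics/c23.png

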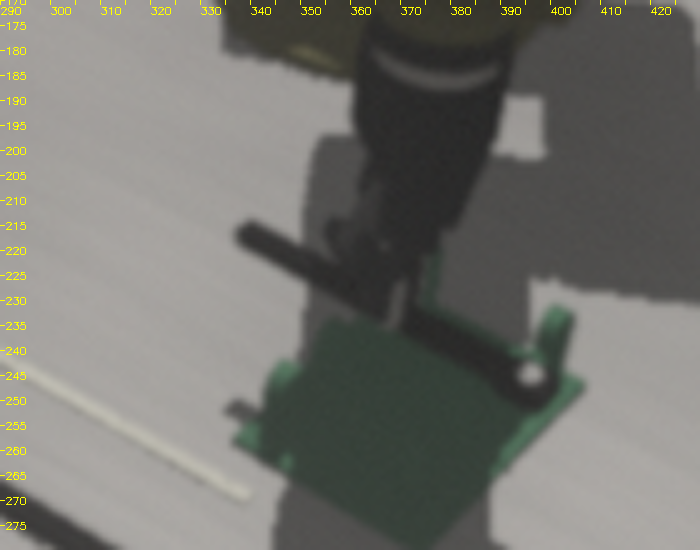

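View pics/c24.png

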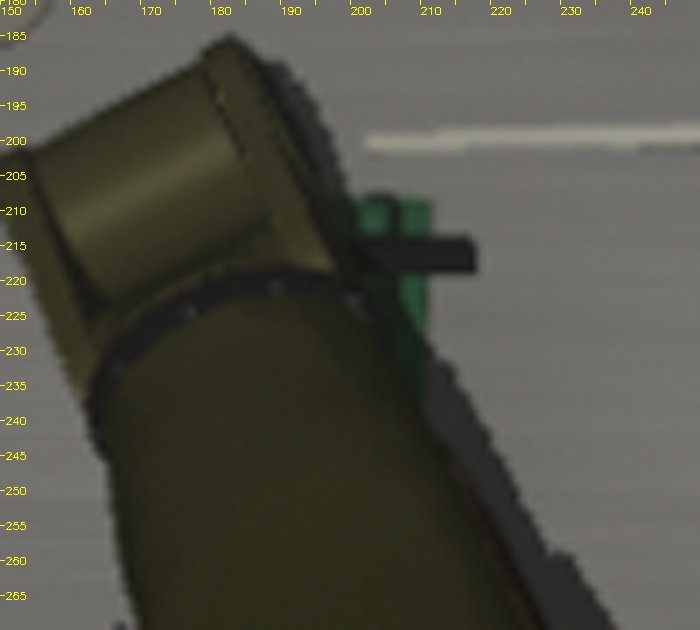

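Run:
```python
from fit import *
q=[.3757,.2629,-1.5961]
L=[(x,y,63) for x in (-45,45) for y in (59,37,11,-11,-37,-59)]
print(w2px("top",place(q,L)).round(1).tolist())
# bar ends in scene, level bar at TCP
c=[.4247,.260,.107]; d=np.array([np.sin(np.radians(1.45)),np.cos(np.radians(1.45)),0])
print(w2px("scene",[c+d*.1,c-d*.1, c+d*.1+[0,0,.014],c-d*.1+[0,0,.014]]))
```

```text
[[176.8, 214.1], [176.6, 220.5], [176.2, 228.1], [176.0, 234.5], [175.7, 242.1], [175.4, 248.6], [202.9, 214.6], [202.7, 221.0], [202.4, 228.6], [202.2, 235.1], [201.9, 242.7], [201.7, 249.2]]
[[400.19131789 251.36476729]
 [338.06508465 218.41588598]
 [401.12109661 247.51031561]
 [338.43906969 214.66379476]]
```

Request:
{"method": "send_rows", "body": {"increments": "1 2 -0.5 30 0; 1 2 -0.5 50 0; 1 2 -0.5 60 0; 1 2 -0.5 64 0; 1 2 -0.5 66 0; 1 2 -0.5 67 0; 1 2 -0.5 67 0"}}

```text
time_s: 32.55
tool_pos: [0.4243, 0.2613, 0.0629]
tcp_rot: [2.244, 2.188, -0.017]
wrist_force: [-0.1, 0.3, -0.9]
finger_gap: 0.0129
```

```bash
python3 go.py 0.424 0.2613 0.062 -1.45
```

```text
t=32.55 tcp [0.4243 0.2613 0.0629] jaw yaw -1.45 tilt [-0.003  -0.0127 -0.9999] gap 0.0129 F [-0.1   0.34 -0.92] q6 0.52
inc mm [ 0.1 -0.3  0.9] turn -0.0
```

Not in contact yet, so I'll lower a little more, then open partly.

Request:
{"method": "send_rows", "body": {"increments": "1 0 0 1 0; 1 0 0 2 0; 1 0 0 3 0; 1 0 0 3 0"}}

```text
time_s: 32.95
tool_pos: [0.4245, 0.2613, 0.0609]
tcp_rot: [2.244, 2.188, -0.016]
wrist_force: [-4.8, -2.7, 11.5]
finger_gap: 0.0132
```

Request:
{"method": "send_rows", "body": {"increments": "1 0 0 -0.5 0; 0.68 0 0 -0.5 0; 0.68 0 0 -0.5 0; 0.68 0 0 -0.5 0; 0.68 0 0 -40 0; 0.68 0 0 -80 0; 0.68 0 0 -100 0; 0.68 0 0 -100 0"}}

```text
time_s: 33.75
tool_pos: [0.4257, 0.2632, 0.1637]
tcp_rot: [2.243, 2.187, -0.008]
wrist_force: [-0.4, 1.2, -0.4]
finger_gap: 0.0274
```

```bash
python3 go.py 0.6536 0.1125 0.16 4.5
```

```text
t=33.75 tcp [0.4257 0.2632 0.1637] jaw yaw -1.44 tilt [ 0.0022 -0.01   -0.9999] gap 0.0274 F [-0.43  1.18 -0.39] q6 0.52
inc mm [-144.8  231.6    5.7] turn -5.94
```

Request:
{"method": "send_rows", "body": {"increments": "0.5 -145 231 4 -6; 0.5 -145 231 4 -6; 0.5 -145 231 4 -6; 0.5 -145 231 4 -6; 0.5 -145 231 4 -6; 0.5 -145 231 4 -6; 0.5 -145 231 4 -6; 0.5 -145 231 4 -6"}}

```text
time_s: 34.55
tool_pos: [0.6526, 0.1122, 0.16]
tcp_rot: [2.127, 2.302, -0.012]
wrist_force: [-0.3, 0.4, 0.5]
finger_gap: 0.0424
```

```bash
python3 - <<'E'
from h import *
snap("scene","s11"); crop("s11",230,200,190,110,4,"c25");snap("top","t11"); crop("t11",150,140,130,130,6,"c26",10);
E
python3 go.py 0.6536 0.1125 0.019 4.5
```

```text
t=34.65 tcp [0.6523 0.113  0.161 ] jaw yaw 4.60 tilt [ 0.0011 -0.01   -0.9999] gap 0.0430 F [0.11 0.46 0.4 ] q6 0.04
inc mm [  0.8   1.2 142. ] turn 0.1
```

View pics/c25.png

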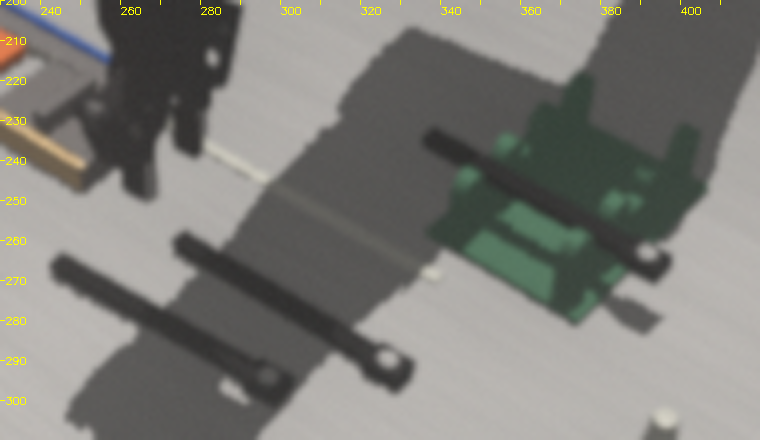

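View pics/c26.png

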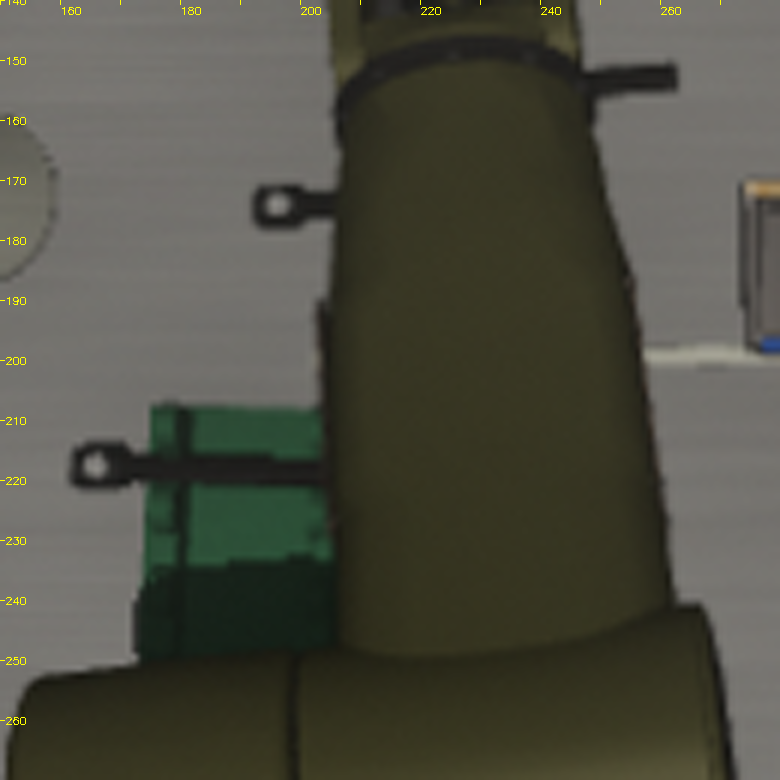

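Wiper C lies in the back saddle at row ~218 in the top view. Next I'll grip wiper A.

Request:
{"method": "send_rows", "body": {"increments": "0.5 1 1 45 0; 0.5 1 1 90 0; 0.5 1 1 125 0; 0.5 1 1 142 0; 0.5 1 1 142 0; 1 1 1 142 0; 1 1 1 142 0; 1 1 1 142 0"}}

```text
time_s: 35.45
tool_pos: [0.6546, 0.113, 0.0218]
tcp_rot: [2.123, 2.301, -0.005]
wrist_force: [-1.2, 0.6, 7.2]
finger_gap: 0.0135
```

Request:
{"method": "send_rows", "body": {"increments": "1 0 0 0 0; 1 0 0 -40 0; 1 0 0 -80 0; 1 0 0 -125 0; 1 0 0 -125 0; 1 0 0 -125 0"}}

```text
time_s: 36.05
tool_pos: [0.6543, 0.1142, 0.1485]
tcp_rot: [2.122, 2.3, -0.002]
wrist_force: [-0.4, 1.0, -2.8]
finger_gap: 0.0134
```

```bash
python3 go.py 0.376 0.2625 0.145 -1.45
```

```text
t=36.05 tcp [0.6543 0.1142 0.1485] jaw yaw 4.61 tilt [ 0.0079 -0.0091 -0.9999] gap 0.0134 F [-0.4   0.98 -2.79] q6 0.04
inc mm [ 170.2 -265.5   -0. ] turn 6.06
```

Request:
{"method": "send_rows", "body": {"increments": "1 170 -265.5 0 6; 1 170 -265.5 0 6; 1 170 -265.5 0 6; 1 170 -265.5 0 6; 1 170 -265.5 0 6; 1 170 -265.5 0 6; 1 170 -265.5 0 6; 1 170 -265.5 0 6"}}

```text
time_s: 36.85
tool_pos: [0.3745, 0.263, 0.1445]
tcp_rot: [2.237, 2.189, -0.003]
wrist_force: [0.5, -0.3, -0.7]
finger_gap: 0.0135
```

```bash
python3 - <<'E'
from h import *
snap("scene","s12"); crop("s12",290,170,140,110,5,"c27",5)
E
python3 go.py 0.376 0.2625 0.065 -1.45
```

```text
t=36.90 tcp [0.3758 0.2625 0.1446] jaw yaw -1.31 tilt [ 0.0076 -0.0095 -0.9999] gap 0.0132 F [ 0.6  -0.22 -0.34] q6 0.57
inc mm [ 0.8 -0.4 79.6] turn 0.14
```

View pics/c27.png

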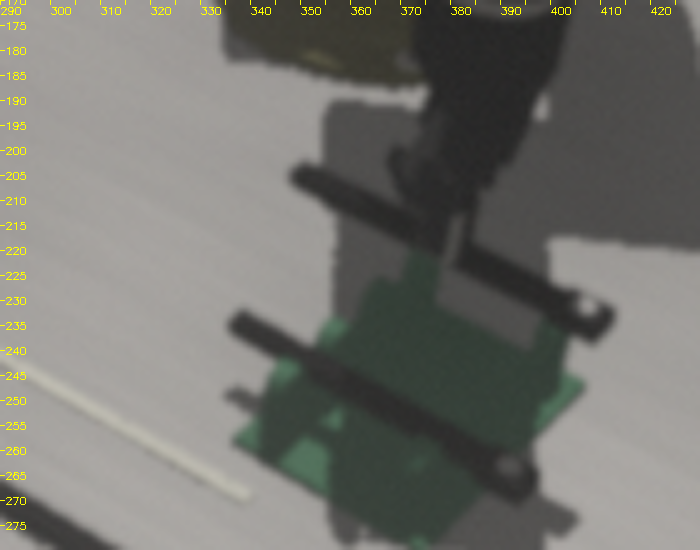

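Request:
{"method": "send_rows", "body": {"increments": "1 1 -0.4 35 0; 1 1 -0.4 60 0; 1 1 -0.4 72 0; 1 1 -0.4 78 0; 1 1 -0.4 80 0; 1 1 -0.4 82 0; 1 1 -0.4 83 0; 1 1 -0.4 83 0"}}

```text
time_s: 37.7
tool_pos: [0.3763, 0.2628, 0.0621]
tcp_rot: [2.238, 2.187, -0.001]
wrist_force: [0.2, 0.7, -1.5]
finger_gap: 0.0131
```

Request:
{"method": "send_rows", "body": {"increments": "1 0 0 0.5 0; 1 0 0 1 0; 1 0 0 1 0"}}

```text
time_s: 38.0
tool_pos: [0.3766, 0.263, 0.0618]
tcp_rot: [2.238, 2.187, 0.001]
wrist_force: [-1.7, -1.7, 7.1]
finger_gap: 0.0133
```

Request:
{"method": "send_rows", "body": {"increments": "1 0 0 -0.5 0; 0.68 0 0 -0.5 0; 0.68 0 0 -0.5 0; 0.68 0 0 -0.5 0; 0.68 0 0 -40 0; 0.68 0 0 -80 0; 0.68 0 0 -100 0; 0.68 0 0 -100 0"}}

```text
time_s: 38.8
tool_pos: [0.3766, 0.2645, 0.1644]
tcp_rot: [2.237, 2.187, 0.009]
wrist_force: [-0.4, 0.3, 0.6]
finger_gap: 0.0273
```

```bash
python3 go.py 0.5864 0.1646 0.16 1.1
```

```text
t=38.80 tcp [0.3766 0.2645 0.1644] jaw yaw -1.29 tilt [ 0.0135 -0.0061 -0.9999] gap 0.0273 F [-0.4   0.27  0.55] q6 0.57
inc mm [-95.1 211.9   7.9] turn -2.39
```

Request:
{"method": "send_rows", "body": {"increments": "0.5 -95 212 4 -2.4; 0.5 -95 212 4 -2.4; 0.5 -95 212 4 -2.4; 0.5 -95 212 4 -2.4; 0.5 -95 212 4 -2.4; 0.5 -95 212 4 -2.4; 0.5 -95 212 4 -2.4"}}

```text
time_s: 39.5
tool_pos: [0.5861, 0.1643, 0.1622]
tcp_rot: [2.192, 2.233, 0.005]
wrist_force: [-0.1, 0.3, 0.1]
finger_gap: 0.0426
```

```bash
python3 - <<'E'
from h import *
snap("scene","s13"); crop("s13",230,170,190,130,4,"c28")
E
python3 go.py 0.5864 0.1646 0.019 1.1
```

```text
t=39.55 tcp [0.5856 0.1648 0.1627] jaw yaw 1.11 tilt [ 0.0116 -0.0064 -0.9999] gap 0.0425 F [ 0.73  0.49 -0.9 ] q6 0.20
inc mm [  0.7  -0.9 143.7] turn 0.01
```

View pics/c28.png

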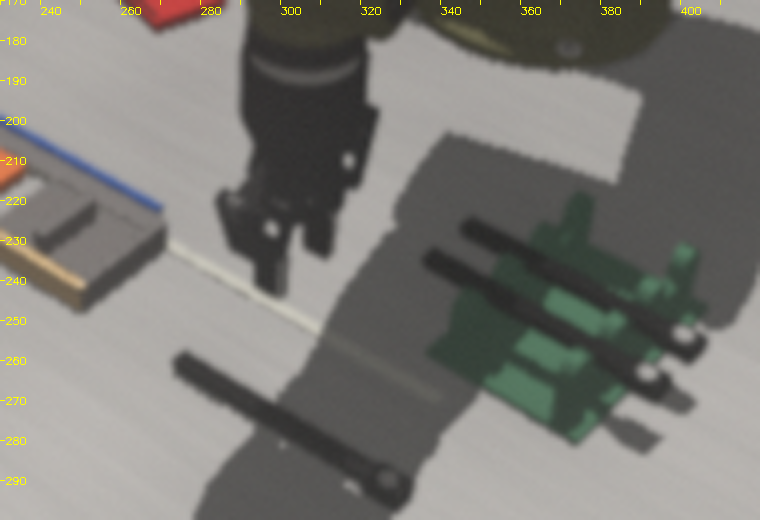

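Request:
{"method": "send_rows", "body": {"increments": "0.5 1 -1 45 0; 0.5 1 -1 90 0; 0.5 1 -1 125 0; 0.5 1 -1 143 0; 0.5 1 -1 143 0; 1 1 -1 143 0; 1 1 -1 143 0; 1 1 -1 143 0"}}

```text
time_s: 40.35
tool_pos: [0.5869, 0.1654, 0.0217]
tcp_rot: [2.19, 2.233, 0.009]
wrist_force: [-2.8, 1.4, 7.5]
finger_gap: 0.0133
```

Request:
{"method": "send_rows", "body": {"increments": "1 0 0 0 0; 1 0 0 -40 0; 1 0 0 -80 0; 1 0 0 -125 0; 1 0 0 -125 0; 1 0 0 -125 0"}}

```text
time_s: 40.95
tool_pos: [0.5853, 0.1662, 0.1478]
tcp_rot: [2.189, 2.232, 0.012]
wrist_force: [0.4, 0.6, -1.5]
finger_gap: 0.0134
```

```bash
python3 go.py 0.328 0.2637 0.145 -1.45
```

```text
t=40.95 tcp [0.5853 0.1662 0.1478] jaw yaw 1.12 tilt [ 0.0164 -0.005  -0.9999] gap 0.0134 F [ 0.38  0.64 -1.47] q6 0.20
inc mm [ 102.5 -255.4   -1.9] turn 2.57
```

Request:
{"method": "send_rows", "body": {"increments": "1 102.5 -255.5 -1 2.5; 1 102.5 -255.5 -1 2.5; 1 102.5 -255.5 -1 2.5; 1 102.5 -255.5 -1 2.5; 1 102.5 -255.5 -1 2.5; 1 102.5 -255.5 -1 2.5; 1 102.5 -255.5 -1 2.5; 1 102.5 -255.5 -1 2.5"}}

```text
time_s: 41.75
tool_pos: [0.3276, 0.2636, 0.1434]
tcp_rot: [2.236, 2.185, 0.011]
wrist_force: [1.2, 0.8, -1.2]
finger_gap: 0.0136
```

```bash
python3 - <<'E'
from h import *
snap("scene","s14"); crop("s14",290,170,140,110,5,"c29",5)
E
python3 go.py 0.328 0.2637 0.065 -1.45
```

```text
t=41.80 tcp [0.3281 0.2634 0.1435] jaw yaw -1.37 tilt [ 0.0158 -0.0057 -0.9999] gap 0.0136 F [ 1.5   0.47 -0.93] q6 0.63
inc mm [ 0.7 -1.4 78.5] turn 0.08
```

View pics/c29.png

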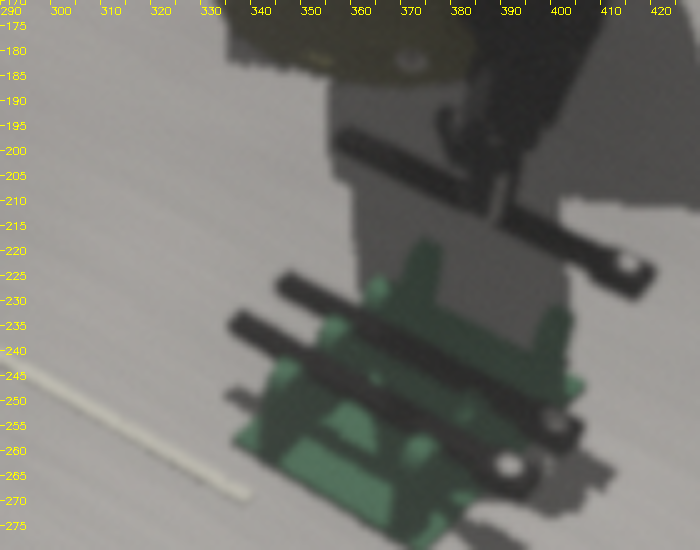

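Request:
{"method": "send_rows", "body": {"increments": "1 1 -1.4 35 0; 1 1 -1.4 60 0; 1 1 -1.4 71 0; 1 1 -1.4 77 0; 1 1 -1.4 79 0; 1 1 -1.4 81 0; 1 1 -1.4 82 0; 1 1 -1.4 82 0"}}

```text
time_s: 42.6
tool_pos: [0.3282, 0.2641, 0.0619]
tcp_rot: [2.237, 2.184, 0.013]
wrist_force: [-0.7, -0.7, -1.3]
finger_gap: 0.0133
```

Request:
{"method": "send_rows", "body": {"increments": "1 0 0 0.5 0; 1 0 0 1 0; 1 0 0 1 0"}}

```text
time_s: 42.9
tool_pos: [0.3285, 0.2643, 0.0616]
tcp_rot: [2.237, 2.184, 0.014]
wrist_force: [-2.6, -1.9, 9.9]
finger_gap: 0.0133
```

Request:
{"method": "send_rows", "body": {"increments": "1 0 0 -0.5 0; 0.68 0 0 -0.5 0; 0.68 0 0 -0.5 0; 0.68 0 0 -0.5 0; 0.68 0 0 -40 0; 0.68 0 0 -80 0; 0.68 0 0 -120 0; 0.68 0 0 -150 0"}}

```text
time_s: 43.7
tool_pos: [0.326, 0.2651, 0.214]
tcp_rot: [2.236, 2.184, 0.017]
wrist_force: [0.5, -0.0, 0.0]
finger_gap: 0.0273
```

```bash
python3 go.py 0.45 -0.1 0.3
```

```text
t=43.70 tcp [0.326  0.2651 0.214 ] jaw yaw -1.36 tilt [ 0.0189 -0.0036 -0.9998] gap 0.0273 F [ 0.53 -0.    0.01] q6 0.63
inc mm [-362.3  134.3  -82.3] turn 0
```

Request:
{"method": "send_rows", "body": {"increments": "0.68 -310 120 -60 0; 0.68 -310 120 -60 0; 0.68 -310 120 -60 0; 0.68 -310 120 -60 0; 0.68 -310 120 -60 0; 0.68 -310 120 -60 0; 0.68 -310 120 -60 0; 0.68 -310 120 -60 0"}}

```text
time_s: 44.5
tool_pos: [0.4383, -0.0508, 0.2778]
tcp_rot: [2.24, 2.178, 0.017]
wrist_force: [0.2, 0.1, 0.2]
finger_gap: 0.0273
```

```bash
python3 go.py 0.16 -0.52 0.28
```

```text
t=44.50 tcp [ 0.4383 -0.0508  0.2778] jaw yaw -1.60 tilt [ 0.0198 -0.0044 -0.9998] gap 0.0273 F [0.17 0.06 0.16] q6 -0.17
inc mm [-476.8 -265.    -5.6] turn 0
```

Request:
{"method": "send_rows", "body": {"increments": "0.68 -476 -265 0 40; 0.68 -476 -265 0 40; 0.68 -476 -265 0 40; 0.68 -476 -265 0 40; 0.68 -476 -265 0 40; 0.68 -476 -265 0 40; 0.68 -476 -265 0 40; 0.68 -476 -265 0 40"}}

```text
time_s: 45.3
tool_pos: [0.2336, -0.3933, 0.2751]
tcp_rot: [2.854, 1.283, 0.026]
wrist_force: [1.2, -0.4, 0.8]
finger_gap: 0.0273
```

Request:
{"method": "send_rows", "body": {"increments": "0.68 0 0 0 0; 0.68 0 0 0 0; 0.68 0 0 0 0"}}

```text
time_s: 45.6
tool_pos: [0.2343, -0.3923, 0.275]
tcp_rot: [2.854, 1.285, 0.026]
wrist_force: [1.2, 0.7, -0.3]
finger_gap: 0.0274
```

```bash
python3 - <<'E'
from h import *
snap("scene","s15"); snap("top","t15"); crop("t15",265,160,95,45,8,"c30",5); crop("t15",150,195,75,70,8,"c31",5); crop("s15",180,170,230,110,3,"c32")
E
python3 go.py 0.16 -0.52 0.28
```

```text
t=45.70 tcp [ 0.2345 -0.3923  0.2752] jaw yaw -41.48 tilt [ 0.0202 -0.0045 -0.9998] gap 0.0273 F [ 0.07 -0.62  0.36] q6 -0.40
inc mm [-145.    28.9   -5.7] turn 0
```

View pics/t15.png

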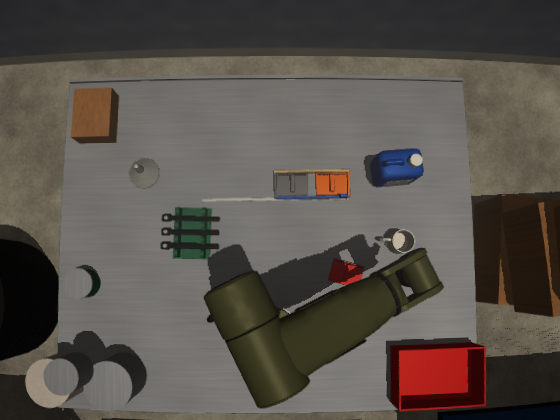

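View pics/c30.png

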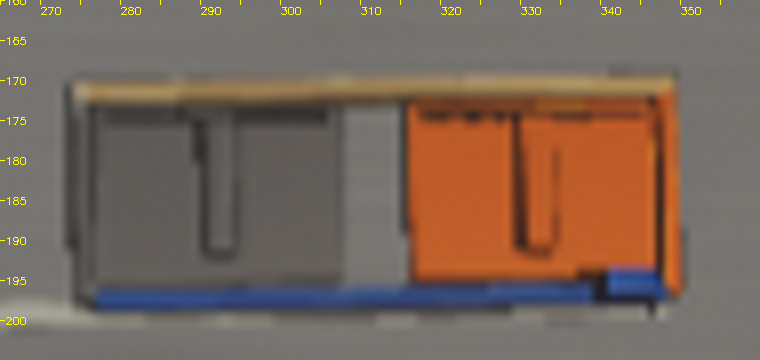

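View pics/c31.png

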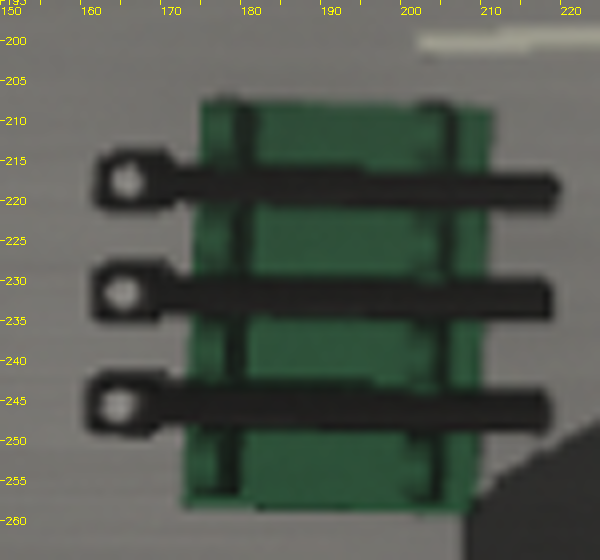

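View pics/c32.png

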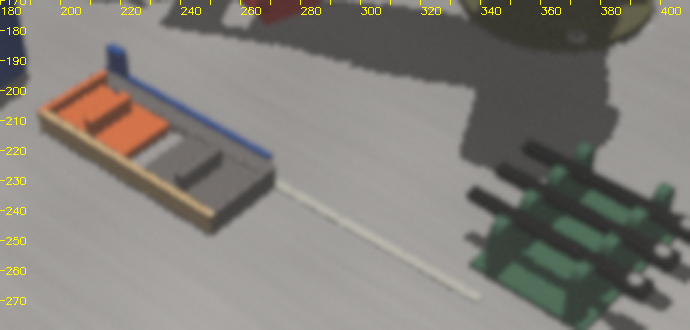

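Run:
```python
from fit import *
q0=[.5425,-.158,.0107]
for n,p in (("grey",[(95,102),(343,101),(344,284),(96,287)]),("orange",[(408,98),(657,95),(660,278),(412,281)])):
    px=sc(p,(265,160),8)
    q,r=fit([.55,-.1,0],[("top",[(40,55,14),(40,-55,14),(-40,-55,14),(-40,55,14)],px)])
    d=q[:2]-q0[:2]; c,s=np.cos(q0[2]),np.sin(q0[2]); print(n,q,"cubby xy mm",1000*np.array([c*d[0]+s*d[1],-s*d[0]+c*d[1]]),"yaw deg",np.degrees(q[2]-q0[2]),r.round(1).tolist())
qr=np.array([.3757,.2629]);a=-1.5961
for p in ([(95,180),(560,192)],[(92,290),(553,300)],[(86,403),(551,412)]):
    w=px2w("top",sc(p,(150,195),8),.054); d=w.mean(0)[:2]-qr
    print("wiper rack xy",1000*np.array([np.cos(a)*d[0]+np.sin(a)*d[1],-np.sin(a)*d[0]+np.cos(a)*d[1]]),"len",np.linalg.norm(w[0]-w[1]),"yaw",np.degrees(np.arctan2(*(w[1]-w[0])[1::-1])+0))
w=px2w("top",sc([(95,300),(663,285)],(265,160),8),.036);print("door",w, "c", w.mean(0)[1]+.158)
```

```text
grey [ 5.47541703e-01 -9.05217571e-02  4.44128175e-04] cubby xy mm [ 5.76341747 67.42043492] yaw deg -0.5876181707833494 [[-0.1, 0.4], [-0.1, 0.4], [0.2, -0.2], [-0.0, -0.5]]
orange [ 0.54949894 -0.23016357  0.004701  ] cubby xy mm [  6.22640329 -72.23432401] yaw deg -0.34371744140086175 [[0.1, 0.2], [-0.3, 0.4], [0.1, -0.3], [0.1, -0.4]]
wiper rack xy [ 0.72863525 48.06766954] len 0.20126088997509567 yaw -91.72490765817282
wiper rack xy [0.40786623 1.16291315] len 0.1988732735840878 yaw -91.40990097347786
wiper rack xy [  0.48226062 -46.96251845] len 0.1999915021546913 yaw -91.19409017102757
door [[ 0.49675254 -0.03491502  0.036     ]
 [ 0.50223662 -0.28288057  0.036     ]] c -0.0008977941887625684
```

Run:
```python
from h import *
d=np.load("t15.npy");K,D,R,t=cam("top")
for v,pts in (("C",[(165,217),(185,218),(200,218),(216,219)]),("A",[(165,231),(185,232),(200,232),(216,232)]),("B",[(164,245),(185,246),(200,246),(216,246)])):
    z=[]
    for u,w in pts:
        p=cv2.undistortPoints(np.array([[[u,w]]],float),K,D)[0,0]; X=R.T@(np.array([p[0],p[1],1])*np.median(d[w-1:w+2,u-1:u+2])-t); z.append(round(X[2]*1000,1))
    print(v,z)
```

```text
C [np.float64(52.4), np.float64(53.7), np.float64(53.9), np.float64(53.1)]
A [np.float64(52.6), np.float64(53.8), np.float64(54.3), np.float64(52.9)]
B [np.float64(51.3), np.float64(54.1), np.float64(52.2), np.float64(54.7)]
```

All three bars are level, with tops at about 54 mm. I'm handing in.

```bash
python3 -c "
from rig import robot
print(robot.close_job())"
```

```text
the job is handed in; nothing more can be done
None
```

The winter kit is put away and the job is handed in at about 46 s. `close_job` gave no verdict, so what follows rests on my own checks.

**What I did:** I slid the door open to its hard stop, then pushed both scrapers against their back and side stops. The grey scraper was knocked out of its corner once, so I placed it again. I then slid the door shut to its hard stop and laid the three wiper arms in the three saddles, one each.

**Last checks:**

| Item | Measured | Target |
|---|---|---|
| Grey scraper (cubby x, y) | 6, 67 mm (raw image fit) | 5, 70 mm |
| Orange scraper (cubby x, y) | 6, −72 mm (raw image fit) | 5, −70 mm |
| Scraper angles | within about 0.6° of square | within 2° |
| Wiper arms, along the saddle | within 1 mm of centre | within 25 mm |
| Wiper arms, top surfaces | 51–55 mm by depth | 54 mm |
| Door | about −1 mm | below 10 mm |

- **Jug, mug and funnel:** these look unmoved in the last picture.
- **Scraper positions in y:** both raw values read about 2.4 mm too far right, an offset shared by the cubby fit. With that offset taken out they come to about ±70 mm, which agrees with the contact positions felt at the stops.
- **Cameras:** the scene camera disagreed with the top camera by about 4 mm in x. I used the top camera because it matched the contact positions.

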